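# Load and set the ranging rig for the next tank run

### The job

Get the ranging rig ready: hang every sensor head that stands on the bench on the sensor bar, one to a stud - large end of the keyhole over the stud head, back flat on the bar, then down until it is locked. Swing the red cam lever fully up to free the carriage, pull the carriage along until it is up against the yellow stop, and swing the lever fully down again to clamp it there; the heads may be hung before or after that. Leave the other things on the bench where they are.

Things in the scene. Friction and masses are not known exactly. Their poses are not given: they have to be found in the camera images.
- head_a_grip (a point): centre of the yellow grip on top of a sensor head (some heads are absent). Purple housing 56 mm wide (y), 66 deep (x), 80 high, 0.3 kg, its weight low down, standing upright; grip 28 mm wide (y), 40 long (x), 28 high; this point is 92 mm above the underside, the top 108. Axes are the head's: x points out of its back (keyhole face), -x out of its front with two round eyes, z up
- head_a_seat (a point): on the head's back face, the point in the keyhole's slot where the stud's axis lies when it hangs locked; 38 mm along x and 26 down from the grip point. Back wall 5 mm, pocket behind it 12 deep. Large end 28 x 28 mm, centre 26 below this point; slot above it 13 wide with sloped shoulders. Below, a locating groove 16 wide, 23 high, open at the underside
- head_b_grip (a point): the same point on head b, all heads alike (may be absent); axes as for head_a_grip
- head_b_seat (a point): the same point on head b; axes as for head_a_grip
- head_c_grip (a point): the same point on head c, all heads alike (may be absent); axes as for head_a_grip
- head_c_seat (a point): the same point on head c; axes as for head_a_grip
- head_d_grip (a point): the same point on head d, all heads alike (may be absent); axes as for head_a_grip
- head_d_seat (a point): the same point on head d; axes as for head_a_grip
- stud1 (a point): first of four studs, 78 mm apart along the sensor bar: where its axis meets the bar's front face. Shank Ø10 x 8 mm, then a head Ø20 x 5, pointing along -x (to the robot). 48 mm below it a brass locating pin, Ø8 x 4.5, that runs into a head's groove. Axes are the carriage's: x into the face, y along the rail, z up. The bar reaches 20 mm above and 70 below
- stud2 (a point): the same point of stud 2, counted along y; alike
- stud3 (a point): the same point of stud 3, counted along y; alike
- stud4 (a point): the same point of stud 4, counted along y; alike
- carriage (a joint): position of the blue carriage with the sensor bar along its rail, m: 0 at the -y end, growing as it goes along the carriage's +y; it drags with about 6 to 8 N when free
- cam_lever (a joint): angle of the red cam lever, rad: 0 = fully down, carriage clamped; it swings up and over to 1.55 = fully up (just past upright), carriage free. It clamps in its last 0.8 rad or so; stays where left; needs some 2 to 8 N at the grip
- lever_grip (a point): middle of the red handle of the cam lever, at the carriage's -y end: handle 16 mm wide along the carriage's x, 16 mm thick, 42 mm long; 80 mm from the pivot. With the lever down it points along the carriage's -y, rising 15 degrees
- lever_pivot (a point): pivot of the cam lever, its axis along x; axes are the carriage's. The lever turns in the plane of y and z
- knob (a point): centre of the black pull knob on the carriage's +y end: upright cylinder Ø28 x 40 mm on a thin stalk; axes are the carriage's. The carriage's +y end face, which meets the stop, lies 23 mm beyond this point along y
- stop_face (a point): middle of the -y face of the yellow stop block on the rail, same axes as the rail; the carriage is home when its +y end face meets this face (this point then lies 23 mm beyond the knob's point along y). The stop is rigid
- screwdriver: screwdriver lying on the bench; a bystander, leave it alone
- mug: white mug; a bystander, leave it alone
- collar: purple pipe collar, Ø60 x 55 mm; a bystander, leave it alone
- wrench: wrench lying on the bench; a bystander, leave it alone
- logger: black data logger box, 100 x 75 x 38 mm; a bystander, leave it alone

How it is judged:
By the outcome, as a careful person would: the job done as asked, in the order asked, and still so for the second after the job is handed in, with the robot touching nothing.
Of head_a, head_b, head_c, head_d only 3 to 4 are there at a start; the rules pass over those that are not, and their reading is None.
At some moment in a run one of head_a, head_b, head_c, head_d may be knocked a few centimetres aside while the robot is not near it.
It also fails if it takes over 208 s, if anything falls off the work surface, if the arm or the gripper's body presses on something with over 40 N, if the wrist force passes 120 N, or if a joint passes its speed limit or range.

### The arm

A 6-joint arm with a two-finger parallel gripper is mounted at the origin on the work surface. World frame = base frame: x ahead of the robot, y to its left, z up, the work surface at z = 0. Lengths are in m, angles in rad, forces in N, time in s.
With the tool pointing down it reaches from about 0.35 to 0.925 m from the base axis. Payload 6.4 kg.
Tool frame: the origin (TCP) lies midway between the tips of the shut fingers; the grasp point (between the pads) lies 19 mm behind it; z points along the fingers, y is the direction in which the jaws open and shut (so a half turn about z gives the same grasp; the last joint's range is limited). The gripper opens to 94 mm and grips with 3 to 60 N. Pads are 16 mm wide; open, the fingers measure 119 mm over their backs; the gripper's body (75 mm by 177 mm) begins 78 mm behind the grasp point.
Start: joints at [1.125, 0.245, 1.558, -0, 1.339, -0.174], TCP at [0.174, 0.626, 0.205] pointing down, gripper open.
Joint ranges: [-3.13, 3.13], [-1.02, 2.26], [0.13, 2.54], [-0.95, 4.09], [0.21, 2.88], [-2.74, 2.74]. Speed limits (rad/s): [2.57, 2.57, 3.14, 3.14, 3.14, 3.14].

### API

Orientations are given as a rotation vector (axis times angle).
In Python, from bench import robot gives the robot as it stands.
- The arm moves only by the tool drive_tool, never from a script. Its argument "deltas" is text: rows parted by semicolons, each of 4 numbers parted by spaces: the shift along the tool's x, y, z in m, then the turn about the tool's z in rad. A call has 1 to 12 rows; each row shifts and turns the pose as measured when the row begins, along the tool's axes as they then stand; what a row does not reach is not made up. A row lasts 1/10 s, in which the tool goes at most 50 mm and 8.59 degrees, less where a joint would pass 70% of its speed; a pose out of reach is approached as far as the arm can. A call with a gripper value outside its range is refused whole. "claw" is the opening, from 0 (shut) to 1 (fully open), set as the call begins (left out, the last holds). The fingers move at their own pace and stop on an object; the grip force is fixed at half the most. Time passes only in rows, so rows that do not move let the fingers close. It gives the time, the measured TCP pose, the force and the opening at its end, in the units of the state.
- robot.observe(): the state, without advancing time (a new reading comes with each control period).
- robot.capture(name): name is "scene" or "top" or "wrist"; returns a dict with "image" (420x560x3 uint8, red, green, blue), "mtx" (3x3 intrinsics, pixels), "position" and "orientation" of the camera in the world. Camera axes: x right, y down, z forward; pixel columns grow to the right and rows downward; lengths in m; the calibration is good to about 2 mm. The wrist camera is an equidistant fisheye: a pixel r from the principal point sees the ray r / f radians off the axis. A picture is of the moment at which its call begins. There is no depth.
- robot.hand_in(): hands the job in, once; it reports no verdict.
The state is a dict: "t": time; "joint_pos": joint angles; "joint_velocities": joint speeds; "effort": joint torques, N m; "ee_pos": TCP position; "eef_rot": TCP orientation; "contact_force": force on the tool from outside, world axes, zero at the start; "wrist_torque": the same for the moment, N m; "width": finger opening in m.
Only numpy, scipy, OpenCV 4.12 (cv2) and the standard library are available. Lean on these libraries where they do the work, as an engineer would, in place of code of your own. Each camera call takes 0.05 s, during which the arm holds its last target. There are 200 camera calls.

## Working session

There is one attempt and no reset: what is moved stays moved. The work goes in short steps, Python scripts to look and compute and a tool call to move; the robot and the scene stay as the last step left them, time stands still between calls to the robot, and variables do not carry over. Pictures are saved under pics/ and viewed, about 12 in all and at most 16, crops included, and the job is handed in when it is done.

Besides the shell and the picture viewer there is one more tool, called after "Call:" as a command line: name --argument value ..., lists and objects as JSON in quotes. drive_tool: Moves the arm, as the interface text tells. Its arguments: {"type":"object","properties":{"deltas":{"type":"string"},"claw":{"type":"number"}},"required":["deltas"]}

```bash
mkdir -p pics; ls
cat > h.py <<'E'
import numpy as np, cv2
from scipy.spatial.transform import Rotation as R
from bench import robot
def cap(n,save=None):
    c=robot.capture(n)
    if save: cv2.imwrite('pics/%s.png'%save,c['image'][:,:,::-1])
    return c
def Rm(o):
    o=np.array(o,float)
    return o if o.shape==(3,3) else (R.from_rotvec(o).as_matrix() if o.size==3 else R.from_quat(o).as_matrix())
def ray(c,u,v,fish=False):
    K=np.array(c['mtx']);x=(u-K[0,2])/K[0,0];y=(v-K[1,2])/K[1,1]
    if fish:
        r=np.hypot(x,y);d=np.array([x/r*np.sin(r),y/r*np.sin(r),np.cos(r)]) if r>1e-9 else np.array([0,0,1.])
    else: d=np.array([x,y,1.])
    d=Rm(c['orientation'])@d
    return np.array(c['position'],float),d/np.linalg.norm(d)
def plane(c,u,v,z,fish=False):
    p,d=ray(c,u,v,fish);return p+d*(z-p[2])/d[2]
def tri(r1,r2):
    A=np.zeros((3,3));b=np.zeros(3)
    for p,d in (r1,r2):
        M=np.eye(3)-np.outer(d,d);A+=M;b+=M@p
    x=np.linalg.solve(A,b)
    return x,[np.linalg.norm((np.eye(3)-np.outer(d,d))@(x-p)) for p,d in (r1,r2)]
def proj(c,P,fish=False):
    q=Rm(c['orientation']).T@(np.array(P)-c['position']);K=np.array(c['mtx'])
    if fish:
        r=np.arctan2(np.hypot(q[0],q[1]),q[2]);n=np.hypot(q[0],q[1]);q=np.array([q[0]/n*r,q[1]/n*r,1])
    return K[0,0]*q[0]/q[2]+K[0,2],K[1,1]*q[1]/q[2]+K[1,2]
E
python3 - <<'E'
from h import *
import pickle
np.set_printoptions(precision=3,suppress=True)
cs={}
for n in('scene','top','wrist'):
    c=cap(n,n+'0');cs[n]=c;print(n,c['mtx'],c['position'],c['orientation'])
pickle.dump(cs,open('c0.pkl','wb'))
print(robot.observe())
E
```

```text
pics
scene [[539.093   0.    280.832]
 [  0.    539.093 208.179]
 [  0.      0.      1.   ]] [ 0.877 -0.779  1.446] [-2.516 -0.617  0.167]
top [[447.676   0.    274.36 ]
 [  0.    447.676 205.167]
 [  0.      0.      1.   ]] [0.426 0.004 1.447] [-2.175  2.234 -0.07 ]
wrist [[325.192   0.    280.748]
 [  0.    325.192 207.948]
 [  0.      0.      1.   ]] [0.103 0.645 0.383] [2.329 1.77  0.23 ]
{'t': 0.15, 'joint_pos': array([ 1.125,  0.246,  1.559, -0.   ,  1.339, -0.174]), 'joint_velocities': array([-0.002, -0.002, -0.001, -0.001,  0.001, -0.   ]), 'effort': array([ -0.   , -41.627, -31.498,   0.069,   0.032,  -0.   ]), 'ee_pos': array([0.174, 0.626, 0.205]), 'eef_rot': array([-0.426, -3.112,  0.002]), 'contact_force': array([-0.334, -0.492, -0.083]), 'wrist_torque': array([-0.018, -0.053, -0.047]), 'width': 0.09399261056240793}
```

View pics/scene0.png

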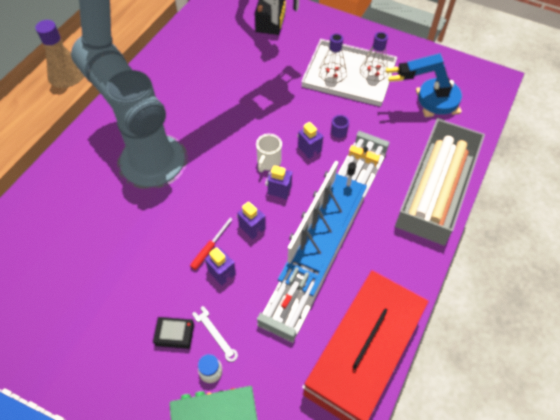

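View pics/top0.png

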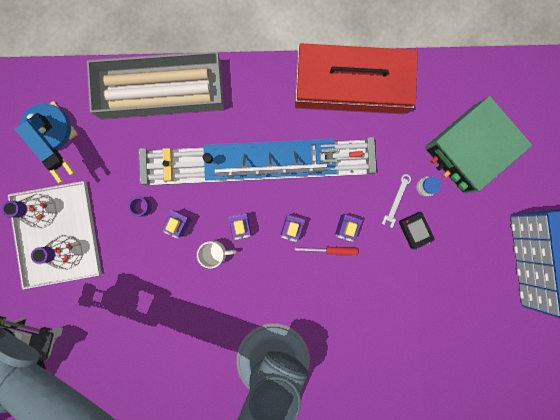

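Run:
```python
from h import *
import pickle
np.set_printoptions(precision=3,suppress=True)
cs=pickle.load(open('c0.pkl','rb'))
for n,z in(('top',.106),('scene',.106)):
    c=cs[n];hsv=cv2.cvtColor(c['image'],cv2.COLOR_RGB2HSV)
    for nm,lo,hi in(('yel',(20,100,130),(35,255,255)),('red',(0,170,100),(8,255,255))):
        m=cv2.inRange(hsv,lo,hi)
        for k in cv2.findContours(m,0,2)[0]:
            if 15<cv2.contourArea(k)<1500:
                r=cv2.minAreaRect(k);print(n,nm,np.round(r[0],1),np.round(r[1],1),round(r[2]),cv2.contourArea(k),plane(c,*r[0],z))
a=cv2.resize(cs['top']['image'][135:255,140:380],None,fx=3.3,fy=3.3,interpolation=2)
cv2.imwrite('pics/t1.png',a[:,:,::-1])
a=cv2.resize(cs['scene']['image'][125:345,190:400],None,fx=2.7,fy=2.7,interpolation=2)
cv2.imwrite('pics/s1.png',a[:,:,::-1])
```

```text
top yel [350.5 228.5] [10.1 13.3] 18 114.0 [ 0.414 -0.243  0.106]
top yel [292.6 228.7] [ 9.2 13. ] 18 103.0 [ 0.418 -0.07   0.106]
top yel [238.9 226.6] [12.9  9. ] 79 99.5 [0.429 0.091 0.106]
top yel [172.3 224.8] [10.1 13.1] 23 110.5 [0.44  0.289 0.106]
top yel [ 55.5 175.5] [15.3  4.1] 54 48.0 [0.596 0.634 0.106]
top yel [ 66.9 167.1] [16.   4.2] 53 46.5 [0.621 0.6   0.106]
top yel [166.7 164.5] [31.3  7.7] 88 169.5 [0.621 0.303 0.106]
top red [341.9 250.4] [30.3  6.7] 4 169.5 [ 0.349 -0.215  0.106]
top red [434.3 159.2] [3.5 7.1] 45 18.5 [ 0.617 -0.505  0.106]
top red [351.4 107.2] [113.2   5.3] 3 466.0 [ 0.782 -0.259  0.106]
scene yel [216.8 256.2] [15.6 10.6] 45 137.5 [ 0.414 -0.251  0.106]
scene yel [249.3 209.8] [14.1 10.6] 45 120.5 [ 0.419 -0.076  0.106]
scene yel [277.1 171.8] [13.3 11.7] 18 120.5 [0.428 0.083 0.106]
scene yel [372.  155.5] [ 9. 12.] 90 69.5 [0.661 0.277 0.106]
scene yel [355.9 150.3] [12.6  7.3] 16 61.5 [0.609 0.273 0.106]
scene yel [309.5 129.5] [12.7  9.9] 45 101.0 [0.442 0.281 0.106]
scene yel [395.5  77. ] [ 4. 13.] 90 34.5 [0.603 0.634 0.106]
scene yel [392.   69.4] [ 4.1 12.3] 82 31.5 [0.579 0.663 0.106]
scene yel [281.8  13.6] [ 2.5 17.2] 13 20.5 [0.1   0.747 0.106]
scene red [326.4 406.4] [51.6  3.4] 32 121.0 [ 0.852 -0.473  0.106]
scene red [286. 301.] [ 3.6 11.6] 27 30.0 [ 0.644 -0.279  0.106]
scene red [202.4 254.9] [ 5.5 30.6] 40 127.0 [ 0.376 -0.266  0.106]
```

View pics/t1.png

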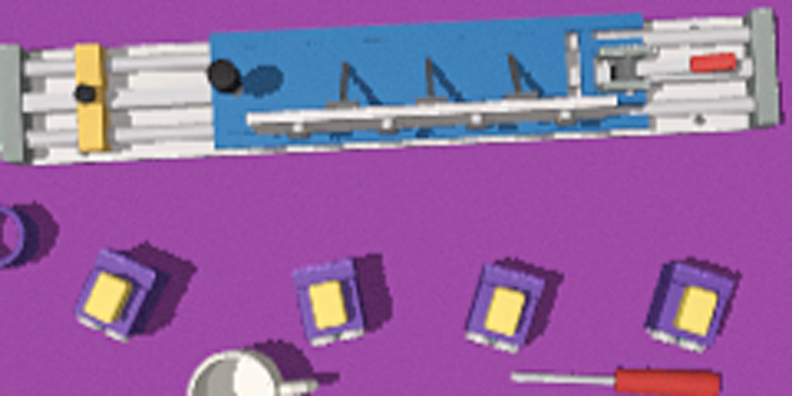

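View pics/s1.png

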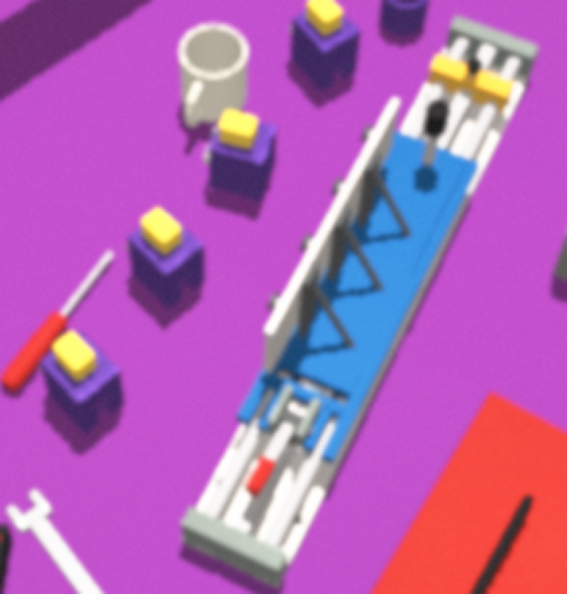

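Run:
```python
from h import *
import pickle
np.set_printoptions(precision=3,suppress=True)
cs=pickle.load(open('c0.pkl','rb'))
T=lambda u,v:ray(cs['top'],140+u/3.3,135+v/3.3)
S=lambda u,v:ray(cs['scene'],190+u/2.7,125+v/2.7)
for n,a,b in(('barL',(248,117),(396,99)),('barR',(617,101),(268,332)),('knob',(219,76),(437,107)),('lever',(713,63),(260,475)),('stopscrew',(86,93),(474,68)),('stud4head',(298,129),(365,135)),('stud1h',(566,117),(273,302)),
 ('h1',(697,308),(74,352)),('h4',(107,297),(325,14))):
    print(n,*tri(T(*a),S(*b)))
# rail direction
for z in (0.0,):
  for u,v in((0,162),(775,125)): print(plane(cs['top'],140+u/3.3,135+v/3.3,z))
c=cs['wrist'];r=Rm(robot.observe()['eef_rot'])
print(r, r.T@(c['position']-robot.observe()['ee_pos']), r.T@Rm(c['orientation']))
```

```text
barL [0.59  0.15  0.179] [np.float64(7.859336779333883e-05), np.float64(7.859336779332386e-05)]
barR [ 0.596 -0.169  0.178] [np.float64(0.0001531090716094696), np.float64(0.0001531090716093665)]
knob [0.63  0.177 0.157] [np.float64(6.623622817078094e-05), np.float64(6.623622817086051e-05)]
lever [ 0.642 -0.272  0.087] [np.float64(0.00022751360427551807), np.float64(0.00022751360427553894)]
stopscrew [0.63  0.312 0.075] [np.float64(0.00012796440081101458), np.float64(0.00012796440081105473)]
stud4head [0.578 0.107 0.158] [np.float64(0.0032450977852077944), np.float64(0.0032450977852078134)]
stud1h [ 0.583 -0.127  0.162] [np.float64(0.002103461716027385), np.float64(0.0021034617160274336)]
h1 [ 0.414 -0.246  0.104] [np.float64(0.0008170478204285065), np.float64(0.0008170478204284325)]
h4 [0.44  0.293 0.089] [np.float64(0.0007495519063934657), np.float64(0.0007495519063935302)]
[0.575 0.413 0.   ]
[ 0.592 -0.349  0.   ]
[[-0.963  0.268 -0.001]
 [ 0.268  0.963 -0.001]
 [ 0.    -0.001 -1.   ]] [ 0.074 -0.001 -0.178] [[ 0.    -0.966 -0.257]
 [ 1.     0.     0.001]
 [-0.    -0.257  0.966]]
```

```bash
cat > plan.py <<'E'
# usage: plan.py x y z yawdeg(tool-y dir) nrows   -> rows in tool axes
import sys; from h import *
def st():
    o=robot.observe();r=Rm(o['eef_rot']);return o,np.array(o['ee_pos']),np.degrees(np.arctan2(r[1,1],r[0,1]))
def rows(t,yaw,n,p=None,y0=None):
    o,p0,yy=st(); p=p0 if p is None else p; y0=yy if y0 is None else y0
    d=(np.array(t)-p)/n; dy=((yaw-y0+180)%360-180)/n; out=[]
    for i in range(n):
        a=np.radians(y0+dy*i); ty=np.array([np.cos(a),np.sin(a),0]); tx=np.array([np.sin(a),-np.cos(a),0])
        out.append('%.4f %.4f %.4f %.3f'%(d@tx,d@ty,-d[2],-np.radians(dy)))
    return out
if __name__=='__main__':
    a=[float(x) for x in sys.argv[1:]]
    o,p,y=st();print('t',o['t'],'p',p.round(4),'yaw',round(y,2),'F',np.round(o['contact_force'],1),'w',round(o['width'],4))
    r=rows(a[:3],a[3],int(a[4]))
    for i in range(0,len(r),12):print('; '.join(r[i:i+12]))
E
python3 plan.py .642 -.272 .27 1.2 24
```

```text
t 0.15 p [0.1743 0.6257 0.2046] yaw 74.43 F [-0.3 -0.5 -0.1] w 0.094
0.0288 -0.0308 -0.0027 0.053; 0.0304 -0.0292 -0.0027 0.053; 0.0319 -0.0276 -0.0027 0.053; 0.0333 -0.0258 -0.0027 0.053; 0.0347 -0.0240 -0.0027 0.053; 0.0359 -0.0221 -0.0027 0.053; 0.0370 -0.0202 -0.0027 0.053; 0.0381 -0.0182 -0.0027 0.053; 0.0390 -0.0161 -0.0027 0.053; 0.0398 -0.0140 -0.0027 0.053; 0.0405 -0.0119 -0.0027 0.053; 0.0410 -0.0097 -0.0027 0.053
0.0415 -0.0075 -0.0027 0.053; 0.0418 -0.0053 -0.0027 0.053; 0.0421 -0.0031 -0.0027 0.053; 0.0422 -0.0008 -0.0027 0.053; 0.0422 0.0014 -0.0027 0.053; 0.0420 0.0036 -0.0027 0.053; 0.0418 0.0059 -0.0027 0.053; 0.0414 0.0081 -0.0027 0.053; 0.0409 0.0103 -0.0027 0.053; 0.0403 0.0124 -0.0027 0.053; 0.0396 0.0146 -0.0027 0.053; 0.0387 0.0167 -0.0027 0.053
```

```bash
sed -i 's/tx=np.array(\[np.sin(a),-np.cos(a),0\])/tx=np.array([-np.sin(a),np.cos(a),0])/' plan.py; python3 plan.py .642 -.272 .27 1.2 24|head -2|cut -c1-90
```

```text
t 0.15 p [0.1743 0.6257 0.2046] yaw 74.43 F [-0.3 -0.5 -0.1] w 0.094
-0.0288 -0.0308 -0.0027 0.053; -0.0304 -0.0292 -0.0027 0.053; -0.0319 -0.0276 -0.0027 0.05
```

Call:
drive_tool --deltas "-0.029 -0.031 -0.006 0.053; -0.030 -0.029 -0.006 0.053; -0.032 -0.028 -0.005 0.053; -0.033 -0.026 -0.005 0.053; -0.035 -0.024 -0.004 0.053; -0.036 -0.022 -0.004 0.053; -0.037 -0.020 -0.004 0.053; -0.038 -0.018 -0.003 0.053; -0.039 -0.016 -0.003 0.053; -0.040 -0.014 -0.003 0.053; -0.040 -0.012 -0.003 0.053; -0.041 -0.010 -0.003 0.053" --claw 1

```text
t: 1.35
ee_pos: [0.4077, 0.1604, 0.252]
eef_rot: [1.399, 2.812, -0.01]
contact_force: [0.6, 1.0, 0.3]
width: 0.0938
```

```bash
python3 plan.py .642 -.272 .27 1.2 12
```

```text
t 1.35 p [0.4077 0.1604 0.252 ] yaw 37.09 F [0.6 1.  0.3] w 0.0938
-0.0405 -0.0061 -0.0015 0.052; -0.0408 -0.0040 -0.0015 0.052; -0.0409 -0.0019 -0.0015 0.052; -0.0410 0.0002 -0.0015 0.052; -0.0409 0.0024 -0.0015 0.052; -0.0407 0.0045 -0.0015 0.052; -0.0404 0.0066 -0.0015 0.052; -0.0400 0.0087 -0.0015 0.052; -0.0395 0.0108 -0.0015 0.052; -0.0389 0.0129 -0.0015 0.052; -0.0382 0.0149 -0.0015 0.052; -0.0374 0.0168 -0.0015 0.052
```

Call:
drive_tool --deltas "-0.0405 -0.006 -0.002 0.052; -0.041 -0.004 -0.002 0.052; -0.041 -0.002 -0.002 0.052; -0.041 0 -0.002 0.052; -0.041 0.002 -0.002 0.052; -0.041 0.0045 -0.002 0.052; -0.040 0.0065 -0.002 0.052; -0.040 0.009 -0.001 0.052; -0.0395 0.011 -0.001 0.052; -0.039 0.013 -0.001 0.052; -0.038 0.015 -0.001 0.052; -0.030 0.014 -0.001 0.052"

```text
t: 2.55
ee_pos: [0.6379, -0.2887, 0.2703]
eef_rot: [-2.23, -2.211, 0.008]
contact_force: [0.1, -0.3, -0.9]
width: 0.0937
```

```bash
python3 - <<'E'
from h import *
import pickle
c=cap('wrist','w1');pickle.dump(c,open('w1.pkl','wb'))
E
python3 plan.py .642 -.272 .27 1.2 3
```

```text
t 2.6 p [ 0.6386 -0.2928  0.2694] yaw -0.75 F [-4.  -0.7 -0.2] w 0.094
0.0069 0.0010 -0.0002 -0.011; 0.0069 0.0011 -0.0002 -0.011; 0.0069 0.0012 -0.0002 -0.011
```

View pics/w1.png

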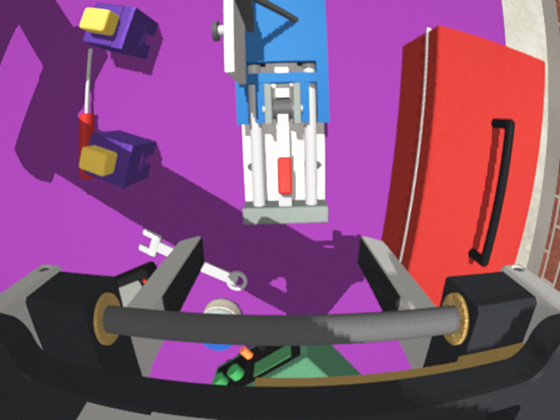

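Run:
```python
from h import *
import pickle
np.set_printoptions(precision=4,suppress=True)
c=pickle.load(open('w1.pkl','rb'));cs=pickle.load(open('c0.pkl','rb'))
hsv=cv2.cvtColor(c['image'],cv2.COLOR_RGB2HSV);m=cv2.inRange(hsv,(0,160,90),(8,255,255));m[:, :240]=0;m[:,340:]=0
k=max(cv2.findContours(m,0,2)[0],key=cv2.contourArea);r=cv2.minAreaRect(k);print(r,cv2.boundingRect(k))
for z in(.085,.09,.095):print(plane(c,*r[0],z,True))
print(tri(ray(c,*r[0],True),ray(cs['scene'],286,301)),tri(ray(c,*r[0],True),ray(cs['top'],140+713/3.3,135+63/3.3)))
# lever direction/carriage edges: blue plate left/right edges
for p in((243,124),(243,207),(328,122),(327,206),(283,105)):print(p,plane(c,*p,.05,True))
```

```text
((284.5185241699219, 175.4993133544922), (35.30912399291992, 12.176836013793945), 87.87889862060547) (278, 158, 14, 36)
[ 0.6419 -0.2739  0.085 ]
[ 0.6418 -0.2731  0.09  ]
[ 0.6418 -0.2722  0.095 ]
(array([ 0.6417, -0.2732,  0.0896]), [np.float64(0.000161250211863958), np.float64(0.0001612502118639897)]) (array([ 0.6421, -0.2738,  0.0815]), [np.float64(0.0006621623180322339), np.float64(0.0006621623180323454)])
(243, 124) [ 0.592 -0.215  0.05 ]
(243, 207) [ 0.5891 -0.3196  0.05  ]
(328, 122) [ 0.6956 -0.2132  0.05  ]
(327, 206) [ 0.6961 -0.319   0.05  ]
(283, 105) [ 0.6409 -0.1926  0.05  ]
```

Call:
drive_tool --deltas "0.0067 0.0012 0.03 -0.011; 0.0067 0.0012 0.03 -0.011; 0.0067 0.0012 0.03 -0.011; 0 0 0.03 0; 0 0 0.01 0; 0 0 0 0" --claw 0.27

```text
t: 3.2
ee_pos: [0.6419, -0.2753, 0.1335]
eef_rot: [-2.201, -2.242, 0.01]
contact_force: [0.1, 0.5, -0.1]
width: 0.0491
```

```bash
python3 - <<'E'
from h import *
c=cap('wrist','w2')
a=cv2.resize(c['image'][60:340,140:420],None,fx=2.1,fy=2.1);cv2.imwrite('pics/w2c.png',a[:,:,::-1])
E
python3 plan.py .642 -.273 .075 1.2 6
```

```text
t 3.25 p [ 0.6422 -0.2755  0.1343] yaw 1.05 F [ 0.7  0.  -0.6] w 0.0457
0.0004 -0.0000 0.0099 -0.000; 0.0004 -0.0000 0.0099 -0.000; 0.0004 -0.0000 0.0099 -0.000; 0.0004 -0.0000 0.0099 -0.000; 0.0004 -0.0000 0.0099 -0.000; 0.0004 -0.0000 0.0099 -0.000
```

View pics/w2c.png

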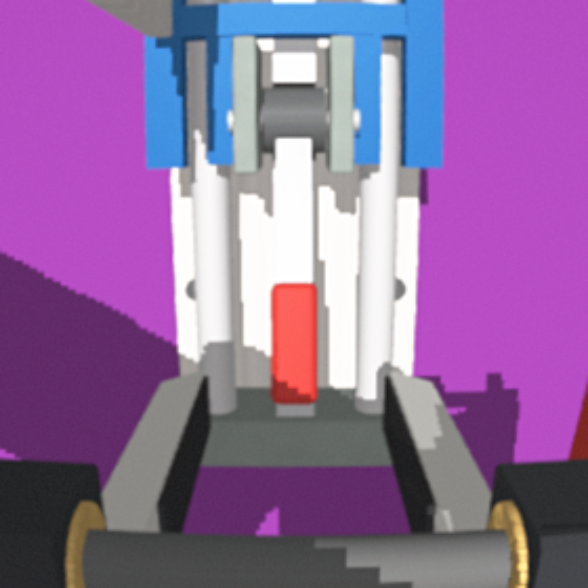

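Call:
drive_tool --deltas "0 0 0 0; 0 0 0 0; 0 0 0 0; 0.002 0 0.012 0; 0 0 0.012 0; 0 0 0.012 0; 0 0 0.012 0; 0 0 0.010 0; 0 0 0.002 0; 0 0 0 0"

```text
t: 4.25
ee_pos: [0.6443, -0.2757, 0.0744]
eef_rot: [2.196, 2.236, -0.008]
contact_force: [0.8, -0.8, 0.6]
width: 0.0254
```

Call:
drive_tool --deltas "0 0 0 0; 0 0 0 0; 0 0 0 0; 0 0 0 0" --claw 0

```text
t: 4.65
ee_pos: [0.6409, -0.2757, 0.0742]
eef_rot: [2.2, 2.242, -0.017]
contact_force: [-0.3, 0.6, -2.8]
width: 0.0154
```

Run:
```python
from h import *
o=robot.observe();p=o['ee_pos'];print(p,o['width'],o['contact_force'])
# grasp stays fixed relative: handle centre c0 -> arc about pivot
c0=np.array([.642,-.273,.084]);L=.08;off=p-c0
import math
a0=math.radians(15)
piv=c0+np.array([0,L*math.cos(a0),-L*math.sin(a0)])
prev=p
for i in range(1,21):
    a=a0+1.60*i/20
    q=piv+np.array([0,-L*math.cos(a),L*math.sin(a)])+off
    d=q-prev;prev=q
    print('%.4f 0 %.4f 0'%(d[1],-d[2]),end='; ')
```

```text
[ 0.64087326 -0.27567392  0.07419014] 0.015440095600812758 [-0.30101014  0.57328532 -2.81959583]
0.0019 0 -0.0061 0; 0.0024 0 -0.0059 0; 0.0029 0 -0.0057 0; 0.0033 0 -0.0055 0; 0.0037 0 -0.0052 0; 0.0041 0 -0.0049 0; 0.0045 0 -0.0045 0; 0.0049 0 -0.0042 0; 0.0052 0 -0.0038 0; 0.0055 0 -0.0033 0; 0.0057 0 -0.0029 0; 0.0059 0 -0.0024 0; 0.0061 0 -0.0019 0; 0.0062 0 -0.0015 0; 0.0063 0 -0.0009 0; 0.0064 0 -0.0004 0; 0.0064 0 0.0001 0; 0.0064 0 0.0006 0; 0.0063 0 0.0011 0; 0.0062 0 0.0016 0;
```

Call:
drive_tool --deltas "0.002 0 -0.006 0; 0.0025 0 -0.006 0; 0.003 0 -0.006 0; 0.0035 0 -0.0055 0; 0.0037 0 -0.0052 0; 0.004 0 -0.005 0; 0.0045 0 -0.0045 0; 0.005 0 -0.004 0; 0.005 0 -0.004 0; 0.0055 0 -0.0033 0"

```text
t: 5.65
ee_pos: [0.64, -0.2343, 0.1249]
eef_rot: [2.198, 2.24, -0.02]
contact_force: [1.2, -2.6, -6.9]
width: 0.0154
```

```bash
cat > arc.py <<'E'
import sys,math; from h import *
np.set_printoptions(precision=4,suppress=True)
o=robot.observe();p=o['ee_pos'];print(p,o['width'],o['contact_force'])
off=np.array([.6409,-.2757,.0742])-np.array([.642,-.273,.084]);L=.08;a0=math.radians(15)
piv=np.array([.642,-.273,.084])+np.array([0,L*math.cos(a0),-L*math.sin(a0)])
g=p-off-piv;a=math.atan2(g[2],-g[1]);print('lever est',a-a0,'radius',np.hypot(g[1],g[2]))
t=float(sys.argv[1])+a0;n=int(sys.argv[2]);prev=p
for i in range(1,n+1):
    b=a+(t-a)*i/n;q=piv+np.array([0,-L*math.cos(b),L*math.sin(b)])+off
    d=q-prev;prev=q;print('%.4f 0 %.4f 0'%(d[1],-d[2]),end='; ')
E
python3 arc.py 1.6 12
```

```text
[ 0.64   -0.2343  0.1249] 0.015380357936874828 [ 1.1565 -2.6242 -6.9354]
lever est 0.8437129523435574 radius 0.07987351258758836
0.0045 0 -0.0022 0; 0.0047 0 -0.0018 0; 0.0048 0 -0.0015 0; 0.0049 0 -0.0012 0; 0.0050 0 -0.0009 0; 0.0050 0 -0.0006 0; 0.0050 0 -0.0003 0; 0.0050 0 0.0000 0; 0.0050 0 0.0004 0; 0.0050 0 0.0007 0; 0.0049 0 0.0010 0; 0.0049 0 0.0013 0;
```

Call:
drive_tool --deltas "0.0045 0 -0.002 0; 0.0047 0 -0.002 0; 0.005 0 -0.0015 0; 0.005 0 -0.0012 0; 0.005 0 -0.001 0; 0.005 0 -0.0006 0; 0.005 0 -0.0003 0; 0.005 0 0 0; 0.005 0 0.0004 0; 0.005 0 0.0007 0; 0.005 0 0.001 0; 0.005 0 0.001 0"

```text
t: 6.85
ee_pos: [0.6388, -0.1745, 0.1358]
eef_rot: [2.193, 2.235, -0.031]
contact_force: [-1.1, -6.2, -1.5]
width: 0.0117
```

```bash
python3 arc.py 1.62 3
```

```text
[ 0.6388 -0.1745  0.1358] 0.011650552249777575 [-1.1244 -6.2005 -1.4547]
lever est 1.5913665297690418 radius 0.08571128134034148
-0.0009 0 0.0057 0; 0.0007 0 0.0002 0; 0.0007 0 0.0002 0;
```

Run:
```python
from h import *
c=cap('wrist');a=cv2.resize(c['image'][100:340,160:400],None,fx=1.7,fy=1.7)
d=cap('scene');b=cv2.resize(d['image'][230:340,235:345],None,fx=3.7,fy=3.7,interpolation=2)
cv2.imwrite('pics/w3.png',np.hstack([a[:400],b[:400]])[:,:,::-1])
```

```text
(no output)
```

View pics/w3.png

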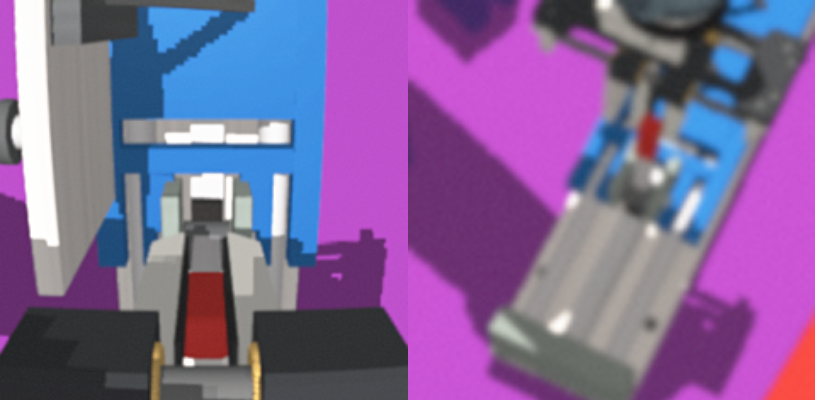

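Call:
drive_tool --deltas "0.006 0 0.001 0; 0.006 0 0.001 0; 0.006 0 0 0"

```text
t: 7.25
ee_pos: [0.639, -0.1526, 0.1334]
eef_rot: [2.197, 2.237, -0.021]
contact_force: [0.9, -0.2, 0.2]
width: 0.0002
```

Call:
drive_tool --deltas "0 0 -0.02 0; 0 0 -0.03 0; 0 0 -0.04 0; -0.02 0 -0.02 0; -0.03 0 0 0; -0.03 0 0 0; 0 0 0 0"

```text
t: 7.95
ee_pos: [0.6445, -0.2221, 0.251]
eef_rot: [2.189, 2.249, -0.002]
contact_force: [0.0, 0.1, -1.4]
width: 0.0005
```

Run:
```python
from h import *
import pickle
c=cap('wrist');d=cap('scene');pickle.dump((c,d),open('w4.pkl','wb'))
a=cv2.resize(c['image'][0:240,160:400],None,fx=1.7,fy=1.7)
b=cv2.resize(d['image'][230:340,235:345],None,fx=3.7,fy=3.7,interpolation=2)
cv2.imwrite('pics/w4.png',np.hstack([a[:400],b[:400]])[:,:,::-1])
```

```text
(no output)
```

View pics/w4.png

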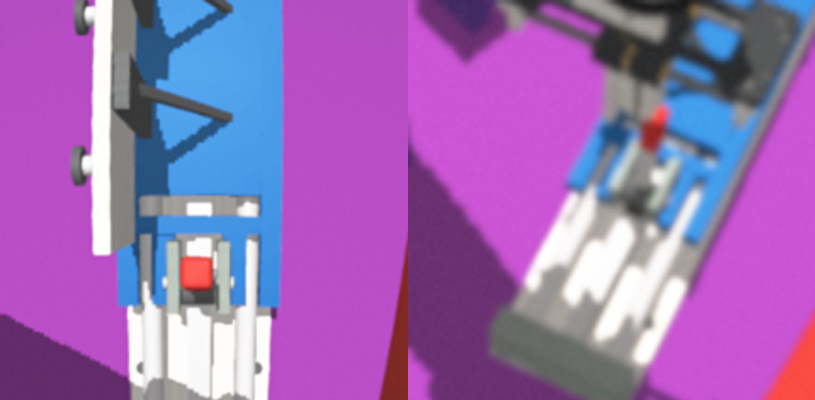

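Run:
```python
from h import *
import pickle
np.set_printoptions(precision=4,suppress=True)
c,d=pickle.load(open('w4.pkl','rb'))
hsv=cv2.cvtColor(c['image'],cv2.COLOR_RGB2HSV);m=cv2.inRange(hsv,(0,160,200),(8,255,255));m[:, :240]=0;m[:,310:]=0
k=max(cv2.findContours(m,0,2)[0],key=cv2.contourArea);print(cv2.boundingRect(k))
hsv=cv2.cvtColor(d['image'],cv2.COLOR_RGB2HSV);m2=cv2.inRange(hsv,(0,150,90),(8,255,255))[240:290,290:320];k2=max(cv2.findContours(m2,0,2)[0],key=cv2.contourArea);x,y,w,h=cv2.boundingRect(k2);print(x+290,y+240,w,h)
x,y,w,h=cv2.boundingRect(k)
for v in (y,y+h/2,y+h):print(plane(c,x+w/2,v,.161,True))
for t in(1.3,1.4,1.5,1.55,1.6):
  a=t+np.radians(15);P=np.array([.642,-.1957,.063])+np.array([0,-np.cos(a),np.sin(a)])*.101
  print(t,P,proj(c,P,True),proj(d,P))
```

```text
(266, 151, 18, 18)
299 261 5 9
[ 0.6387 -0.1714  0.161 ]
[ 0.6389 -0.1789  0.161 ]
[ 0.6391 -0.1865  0.161 ]
1.3 [ 0.642  -0.1966  0.164 ] (np.float64(278.19272362313694), np.float64(181.7162742470105)) (np.float64(299.8950756292385), np.float64(265.9479754286456))
1.4 [ 0.642  -0.1865  0.1636] (np.float64(278.50987463977464), np.float64(169.60275121505873)) (np.float64(301.58654526071786), np.float64(262.9574415229181))
1.5 [ 0.642  -0.1765  0.1622] (np.float64(278.8333805740414), np.float64(157.37688243961662)) (np.float64(303.2343709944153), np.float64(260.18655192146605))
1.55 [ 0.642  -0.1716  0.1611] (np.float64(278.9950984485741), np.float64(151.3135111207112)) (np.float64(304.03609170488164), np.float64(258.8927774147101))
1.6 [ 0.642  -0.1667  0.1598] (np.float64(279.1554875140187), np.float64(145.33125526131573)) (np.float64(304.8200606035241), np.float64(257.664591332321))
```

Call:
drive_tool --deltas "-0.015 -0.005 0.03 0; 0 0 0.04 0; 0 0 0.04 0; 0 0 0 0; 0.01 0 0 0; 0.01 0 0 0; 0.008 0 0 0; 0.008 0 0 0; 0.008 0 0 0; 0.008 0 0 0; 0.008 0 0 0; 0.01 0 0 0"

```text
t: 9.25
ee_pos: [0.6439, -0.162, 0.1512]
eef_rot: [2.155, 2.24, -0.01]
contact_force: [-0.7, -6.8, -3.6]
width: 0.0001
```

```bash
python3 - <<'E'
from h import *
import pickle
c=cap('wrist');d=cap('scene')
a=cv2.resize(c['image'][60:300,160:400],None,fx=1.7,fy=1.7)
b=cv2.resize(d['image'][230:340,235:345],None,fx=3.7,fy=3.7,interpolation=2)
cv2.imwrite('pics/w5.png',np.hstack([a[:400],b[:400]])[:,:,::-1])
E
python3 plan.py .642 -.2 .25 1.2 3
```

```text
t 9.35 p [ 0.6441 -0.1599  0.1515] yaw 2.3 F [ 0.1 -3.1  0.1] w 0.0008
-0.0133 -0.0012 -0.0328 0.006; -0.0133 -0.0012 -0.0328 0.006; -0.0133 -0.0011 -0.0328 0.006
```

View pics/w5.png

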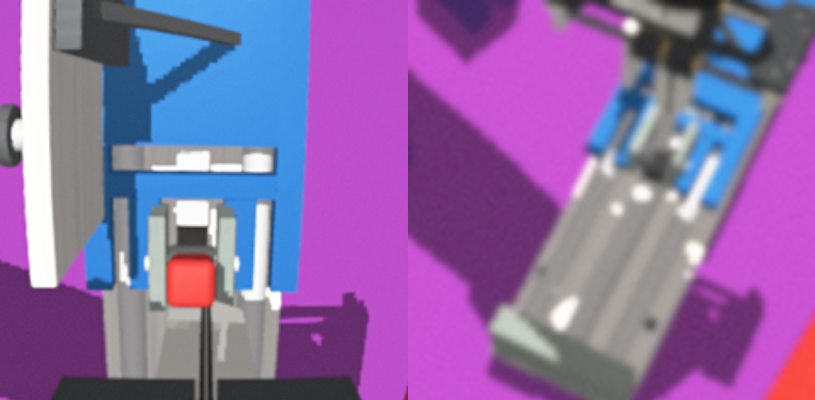

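Call:
drive_tool --deltas "0 -0.001 0.008 0.019; 0.008 0 0.002 0; 0.01 0 0 0; 0.01 0 0 0; 0.01 0 0 0; 0.01 0 0 0; 0.01 0 0 0; 0.01 0 0 0"

```text
t: 10.15
ee_pos: [0.6438, -0.1065, 0.1456]
eef_rot: [2.166, 2.194, -0.032]
contact_force: [-1.8, -6.6, 0.7]
width: 0.0003
```

Call:
drive_tool --deltas "0.009 0 0.001 0.005; 0.009 0 0.001 0.005; 0.009 0 0.001 0.005; 0.009 0 0 0"

```text
t: 10.55
ee_pos: [0.6433, -0.0893, 0.1461]
eef_rot: [2.162, 2.156, -0.078]
contact_force: [-1.7, -33.5, -6.2]
width: 0.0003
```

Call:
drive_tool --deltas "-0.02 0 0 0.01; -0.02 0 -0.01 0.02; 0 0 -0.04 0; 0 0 -0.04 0; 0 0 -0.03 0; 0 0 0 0"

```text
t: 11.15
ee_pos: [0.639, -0.1195, 0.275]
eef_rot: [2.208, 2.115, -0.069]
contact_force: [-0.5, 1.2, 0.3]
width: 0.0008
```

```bash
python3 - <<'E'
from h import *
import pickle
np.set_printoptions(precision=4,suppress=True)
c=cap('wrist');d=cap('scene');t=cap('top');pickle.dump((c,d,t),open('w6.pkl','wb'))
hsv=cv2.cvtColor(c['image'],cv2.COLOR_RGB2HSV);m=cv2.inRange(hsv,(0,160,200),(8,255,255));m[:, :240]=0;m[:,310:]=0
k=max(cv2.findContours(m,0,2)[0],key=cv2.contourArea);x,y,w,h=cv2.boundingRect(k);print(x,y,w,h,plane(c,x+w/2,y+h/2,.161,True))
a=cv2.resize(c['image'][:240,160:400],None,fx=1.65,fy=1.65)
b=cv2.resize(d['image'][120:230,310:420],None,fx=3.6,fy=3.6,interpolation=2)
cv2.imwrite('pics/w6.png',np.hstack([a[:396],b[:396]])[:,:,::-1])
E
python3 plan.py .642 -.1 .25 1.2 1
```

```text
263 134 18 16 [ 0.6368 -0.0718  0.161 ]
t 11.3 p [ 0.6362 -0.1189  0.2675] yaw -2.37 F [ 0.2 -0.2 -1. ] w 0.0005
0.0191 0.0050 0.0175 -0.062
```

View pics/w6.png

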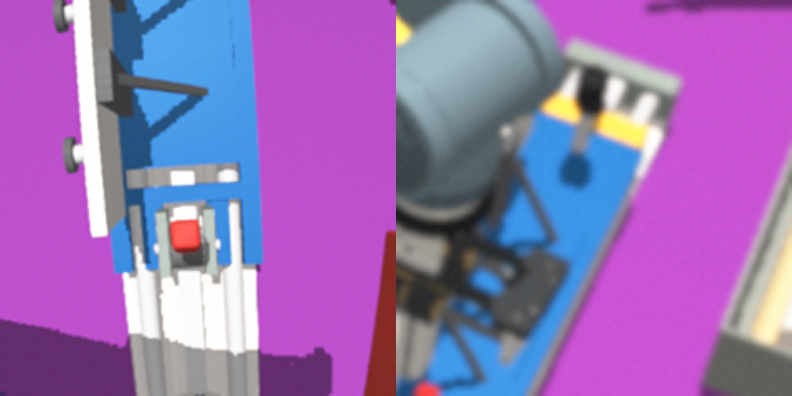

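Call:
drive_tool --deltas "0.04 0.004 0 -0.031; 0.044 0.001 0 -0.031; 0 0 0.04 0; 0 0 0.04 0; 0 0 0.04 0; 0 0 0.006 0; -0.008 0 0 0; -0.01 0 0 0; -0.01 0 0 0; 0 0 0 0"

```text
t: 12.3
ee_pos: [0.6394, -0.0717, 0.1223]
eef_rot: [2.16, 2.204, -0.093]
contact_force: [-0.2, -0.2, 0.0]
width: 0.0002
```

Call:
drive_tool --deltas "0 0 -0.008 0; 0 0 -0.008 0"

```text
t: 12.5
ee_pos: [0.64, -0.071, 0.1406]
eef_rot: [2.162, 2.201, -0.09]
contact_force: [-0.2, 0.9, -0.5]
width: 0.0002
```

```bash
cat > tilt.py <<'E'
from h import *
o=robot.observe();r=Rm(o['eef_rot']);print('tool z',r[:,2].round(4),'deg tilt in tool x,y: %.2f %.2f'%(np.degrees(np.arcsin(r[2,0])),np.degrees(np.arcsin(r[2,1]))),o['ee_pos'].round(4),o['joint_pos'].round(3))
E
python3 tilt.py
```

```text
tool z [-0.0015 -0.0802 -0.9968] deg tilt in tool x,y: -4.60 -0.17 [ 0.64   -0.071   0.1406] [-0.252  0.29   1.628 -0.084  1.206 -0.241]
```

Call:
drive_tool --deltas "-0.008 0 0 0; -0.008 0 0 0; -0.008 0 0 0; -0.008 0 0.001 0; -0.008 0 0.001 0; -0.008 0 0.002 0"

```text
t: 13.1
ee_pos: [0.6426, -0.1219, 0.144]
eef_rot: [2.157, 2.2, -0.085]
contact_force: [0.1, 1.6, 0.3]
width: 0.0002
```

```bash
python3 tilt.py
python3 - <<'E'
from h import *
import pickle
np.set_printoptions(precision=4,suppress=True)
c=cap('wrist');d=cap('scene');pickle.dump((c,d),open('w7.pkl','wb'))
a=cv2.resize(c['image'][60:300,160:400],None,fx=1.65,fy=1.65)
b=cv2.resize(d['image'][120:230,310:420],None,fx=3.6,fy=3.6,interpolation=2)
cv2.imwrite('pics/w7.png',np.hstack([a[:396],b[:396]])[:,:,::-1])
E
```

```text
tool z [ 0.0037 -0.0806 -0.9967] deg tilt in tool x,y: -4.63 0.12 [ 0.6426 -0.1219  0.144 ] [-0.328  0.302  1.607 -0.081  1.204 -0.32 ]
```

View pics/w7.png

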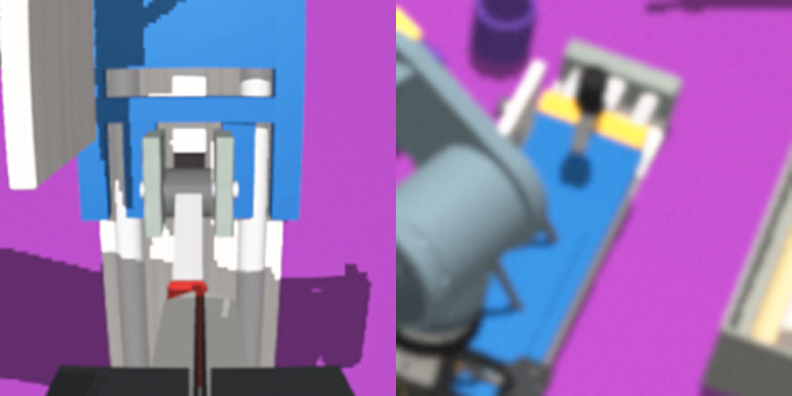

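Call:
drive_tool --deltas "-0.007 0 0.006 0; -0.007 0 0.007 0; -0.006 0 0.008 0; -0.006 0 0.009 0; -0.005 0 0.010 0; -0.004 0 0.010 0; -0.003 0 0.010 0; -0.003 0 0.010 0; -0.002 0 0.010 0; 0 0 0.010 0; 0 0 0.010 0"

```text
t: 14.3
ee_pos: [0.661, -0.1771, 0.0674]
eef_rot: [2.139, 2.179, -0.051]
contact_force: [0.1, -0.2, -0.5]
width: 0.0004
```

```bash
python3 tilt.py
```

```text
tool z [ 0.0392 -0.0853 -0.9956] deg tilt in tool x,y: -4.94 2.15 [ 0.661  -0.1771  0.0674] [-0.401  0.432  1.592 -0.073  1.049 -0.385]
```

Call:
drive_tool --deltas "0 0 -0.03 0; 0 0 -0.04 0; 0 0 -0.04 0; 0 -0.015 -0.03 0.02; 0 0 0 0"

```text
t: 14.8
ee_pos: [0.6394, -0.163, 0.1944]
eef_rot: [2.169, 2.162, -0.043]
contact_force: [0.8, 0.4, 0.2]
width: 0.0002
```

```bash
python3 tilt.py
python3 - <<'E'
from h import *
import pickle
np.set_printoptions(precision=4,suppress=True)
c=cap('wrist');d=cap('scene');t=cap('top');pickle.dump((c,d,t),open('w8.pkl','wb'))
for n,q,f in(('w',c,True),('s',d,False),('t',t,False)):
    hsv=cv2.cvtColor(q['image'],cv2.COLOR_RGB2HSV);m=cv2.inRange(hsv,(0,150,90),(8,255,255))
    for k in cv2.findContours(m,0,2)[0]:
        if 20<cv2.contourArea(k)<900:
            (u,v),wh,_=cv2.minAreaRect(k);print(n,u,v,wh,plane(q,u,v,.09,f))
E
```

```text
tool z [ 0.0358 -0.0756 -0.9965] deg tilt in tool x,y: -4.33 2.07 [ 0.6394 -0.163   0.1944] [-0.397  0.244  1.581 -0.059  1.254 -0.378]
w 383.9588928222656 358.1095886230469 (14.279020309448242, 43.071144104003906) [ 0.7723 -0.3728  0.09  ]
w 59.04054260253906 228.74325561523438 (63.29361343383789, 14.960308074951172) [ 0.4064 -0.1924  0.09  ]
w 276.5 200.0 (50.0, 19.0) [ 0.6396 -0.1647  0.09  ]
s 326.5272521972656 406.5174255371094 (52.99522018432617, 4.317328929901123) [ 0.8521 -0.4694  0.09  ]
s 304.2500305175781 261.2500305175781 (4.949747085571289, 8.485280990600586) [ 0.6328 -0.1443  0.09  ]
s 202.45513916015625 254.96206665039062 (5.930924892425537, 30.59417724609375) [ 0.3705 -0.2596  0.09  ]
t 341.5286865234375 250.69747924804688 (31.015939712524414, 6.353092193603516) [ 0.3477 -0.2167  0.09  ]
t 351.3799743652344 107.15999603271484 (113.1588363647461, 5.713412284851074) [ 0.7865 -0.2622  0.09  ]
```

Call:
drive_tool --deltas "0 -0.002 0.025 0; 0 -0.001 0.025 0; 0 -0.001 0.020 0; 0 0 0.008 0; 0 0 0.008 0; 0 0 0.008 0"

```text
t: 15.55
ee_pos: [0.6372, -0.1728, 0.0933]
eef_rot: [2.174, 2.17, -0.059]
contact_force: [-22.6, 16.6, 67.0]
width: 0.0004
```

Call:
drive_tool --deltas "0 0 -0.02 0; 0 0 -0.04 0; 0 0 -0.05 0; 0 0 -0.05 0; 0 0 0 0"

```text
t: 16.05
ee_pos: [0.6329, -0.1582, 0.2547]
eef_rot: [2.179, 2.178, -0.061]
contact_force: [0.5, -0.5, 0.5]
width: 0.0003
```

```bash
python3 tilt.py
python3 - <<'E'
from h import *
import pickle
np.set_printoptions(precision=4,suppress=True)
c=cap('wrist');d=cap('scene');t=cap('top');pickle.dump((c,d,t),open('w9.pkl','wb'))
R_={}
for n,q,f in(('w',c,True),('s',d,False)):
    hsv=cv2.cvtColor(q['image'],cv2.COLOR_RGB2HSV);m=cv2.inRange(hsv,(0,150,90),(8,255,255))
    for k in cv2.findContours(m,0,2)[0]:
        if 15<cv2.contourArea(k)<900:
            (u,v),wh,_=cv2.minAreaRect(k);P=plane(q,u,v,.09,f);
            if abs(P[0]-.64)<.02: print(n,u,v,wh,P);R_[n]=ray(q,u,v,f)
print(tri(R_['w'],R_['s']))
a=cv2.resize(c['image'][60:300,160:400],None,fx=1.65,fy=1.65)
b=cv2.resize(d['image'][205:315,240:350],None,fx=3.6,fy=3.6,interpolation=2)
cv2.imwrite('pics/w9.png',np.hstack([a[:396],b[:396]])[:,:,::-1])
E
```

```text
tool z [ 0.0139 -0.0702 -0.9974] deg tilt in tool x,y: -4.02 0.80 [ 0.6329 -0.1582  0.2547] [-0.393  0.196  1.526 -0.061  1.38  -0.382]
w 284.5 192.5 (35.0, 13.0) [ 0.6396 -0.1698  0.09  ]
s 302.1999816894531 270.10003662109375 (4.0249223709106445, 10.733125686645508) [ 0.6397 -0.1714  0.09  ]
(array([ 0.6395, -0.1704,  0.0878]), [np.float64(0.0001493807796312977), np.float64(0.00014938077963121054)])
```

View pics/w9.png

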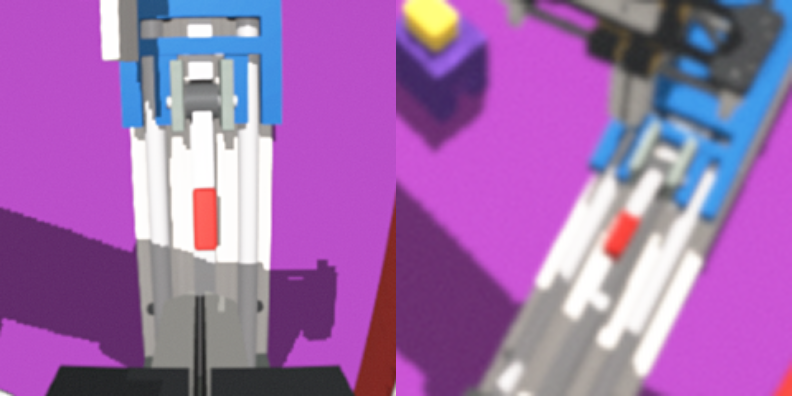

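```bash
cat > plan.py <<'E'
# usage: plan.py x y z yawdeg(tool-y dir) nrows   -> rows in tool axes (tilt kept)
import sys; from h import *
np.set_printoptions(precision=4,suppress=True)
def st():
    o=robot.observe();r=Rm(o['eef_rot']);return o,np.array(o['ee_pos']),np.degrees(np.arctan2(r[1,1],r[0,1]))
def rows(t,yaw,n):
    o,p,y0=st(); r=Rm(o['eef_rot']); d=(np.array(t)-p)/n; dy=((yaw-y0+180)%360-180)/n; out=[]
    for i in range(n):
        q=(r@R.from_rotvec([0,0,-np.radians(dy*i)]).as_matrix()).T@d
        out.append('%.4f %.4f %.4f %.3f'%(*q,-np.radians(dy)))
    return out
if __name__=='__main__':
    a=[float(x) for x in sys.argv[1:]]
    o,p,y=st();r=Rm(o['eef_rot']);print('t',o['t'],'p',p,'yaw',round(y,2),'tilt',np.degrees(np.arcsin(r[2,:2])).round(1),'F',np.round(o['contact_force'],1),'w',round(o['width'],4))
    if len(a)>4:
      r=rows(a[:3],a[3],int(a[4]))
      for i in range(0,len(r),12):print('; '.join(r[i:i+12]))
E
python3 plan.py .45 .1 .3 91.2 12
```

```text
t 16.2 p [ 0.6289 -0.1571  0.2448] yaw -0.04 tilt [-3.7 -0. ] F [ 0.2  0.  -0.6] w 0.0003
0.0211 -0.0149 -0.0060 -0.133; 0.0229 -0.0120 -0.0060 -0.133; 0.0243 -0.0089 -0.0060 -0.133; 0.0252 -0.0056 -0.0060 -0.133; 0.0257 -0.0022 -0.0060 -0.133; 0.0258 0.0012 -0.0060 -0.133; 0.0254 0.0046 -0.0060 -0.133; 0.0246 0.0079 -0.0060 -0.133; 0.0233 0.0111 -0.0060 -0.133; 0.0216 0.0141 -0.0060 -0.133; 0.0196 0.0169 -0.0060 -0.133; 0.0172 0.0193 -0.0060 -0.133
```

Call:
drive_tool --deltas "0.021 -0.015 -0.010 -0.133; 0.023 -0.012 -0.010 -0.133; 0.024 -0.009 -0.008 -0.133; 0.025 -0.006 -0.006 -0.133; 0.026 -0.002 -0.006 -0.133; 0.026 0.001 -0.006 -0.133; 0.025 0.005 -0.006 -0.133; 0.025 0.008 -0.006 -0.133; 0.023 0.011 -0.006 -0.133; 0.021 0.014 -0.005 -0.133; 0.02 0.017 -0.003 -0.133; 0.017 0.019 0 -0.133" --claw 0.6

```text
t: 17.4
ee_pos: [0.4223, 0.1035, 0.2689]
eef_rot: [0.131, -3.066, 0.068]
contact_force: [0.1, 0.8, 0.1]
width: 0.0562
```

Call:
drive_tool --deltas "0 0 0 0; 0 0 0 0"

```text
t: 17.6
ee_pos: [0.4192, 0.1049, 0.2641]
eef_rot: [0.135, -3.057, 0.067]
contact_force: [0.0, -0.1, 0.1]
width: 0.0565
```

```bash
python3 - <<'E'
from h import *
import pickle
c=cap('wrist','w10');pickle.dump(c,open('w10.pkl','wb'))
E
python3 plan.py 0
```

```text
t 17.65 p [0.4191 0.1047 0.2639] yaw 95.13 tilt [ 4.8 -2.3] F [-0.1 -0.1 -0.5] w 0.0562
```

View pics/w10.png

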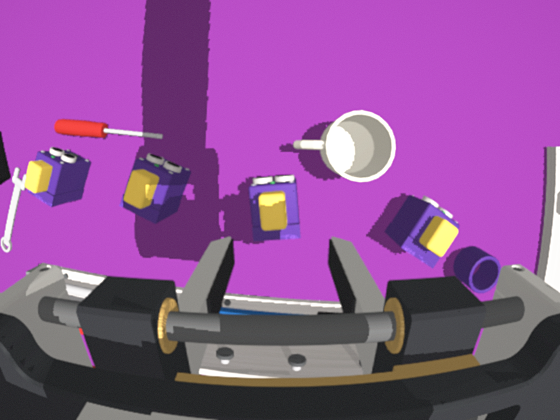

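Call:
drive_tool --deltas "0 0 0 0; 0 0 0 0; 0 0 0 0; 0 0 0 0; 0 0 0 0; 0 0 0 0"

```text
t: 18.25
ee_pos: [0.4204, 0.1023, 0.2622]
eef_rot: [0.123, -3.054, 0.067]
contact_force: [-0.3, 0.1, 0.0]
width: 0.0561
```

```bash
python3 plan.py 0; python3 tilt.py
```

```text
t 18.25 p [0.4204 0.1023 0.2622] yaw 94.7 tilt [ 4.9 -2.3] F [-0.3  0.1  0. ] w 0.0561
tool z [-0.0827 -0.0472 -0.9955] deg tilt in tool x,y: 4.94 -2.32 [0.4204 0.1023 0.2622] [ 0.007 -0.269  1.966 -0.047  1.528 -1.641]
```

Call:
drive_tool --deltas "0 0 0 0.1; 0 0 0 0.1; 0 0 0 0.1; 0 0 0 0.1; 0 0 0 0.1; 0 0 0 0.1; 0 0 0 0.1; 0 0 0 0.1; 0 0 0 0.1; 0 0 0 0.1; 0 0 0 0.1; 0 0 0 0.1"

```text
t: 19.45
ee_pos: [0.4211, 0.1023, 0.2639]
eef_rot: [-1.711, -2.584, 0.129]
contact_force: [-0.5, 0.1, 1.1]
width: 0.0562
```

```bash
python3 plan.py 0; python3 tilt.py
```

```text
t 19.45 p [0.4211 0.1023 0.2639] yaw 22.94 tilt [-0.7 -5.2] F [-0.5  0.1  1.1] w 0.0562
tool z [-0.0789 -0.0473 -0.9958] deg tilt in tool x,y: -0.73 -5.23 [0.4211 0.1023 0.2639] [ 0.007 -0.271  1.964 -0.047  1.528 -0.39 ]
```

Call:
drive_tool --deltas "0 0 0 0.145; 0 0 0 0.145; 0 0 0 0.145; 0 0 0 0.145; 0 0 0 0.145; 0 0 0 0.145; 0 0 0 0.145; 0 0 0 0.145; 0 0 0 0.145; 0 0 0 0.145; 0 0 0 0.145; 0 0 0 0.145"

```text
t: 20.65
ee_pos: [0.4217, 0.1025, 0.2657]
eef_rot: [3.087, 0.264, -0.123]
contact_force: [-0.3, 0.7, -0.7]
width: 0.0563
```

Call:
drive_tool --deltas "0 0 0 0.1; 0 0 0 0.1; 0 0 0 0; 0 0 0 0"

```text
t: 21.05
ee_pos: [0.422, 0.1025, 0.2662]
eef_rot: [3.09, -0.057, -0.113]
contact_force: [0.6, 0.3, 0.3]
width: 0.0566
```

```bash
python3 - <<'E'
from h import *
import pickle
c=cap('wrist','w11');pickle.dump(c,open('w11.pkl','wb'))
E
python3 plan.py .55 .1 .26 -88.8 12;python3 tilt.py
```

```text
t 21.1 p [0.4219 0.1025 0.2662] yaw -92.02 tilt [-4.1  2.9] F [-0.7 -0.2 -0.9] w 0.0564
0.0107 -0.0002 -0.0003 -0.005; 0.0107 -0.0001 -0.0003 -0.005; 0.0107 -0.0001 -0.0003 -0.005; 0.0107 -0.0000 -0.0003 -0.005; 0.0107 0.0000 -0.0003 -0.005; 0.0107 0.0001 -0.0003 -0.005; 0.0107 0.0001 -0.0003 -0.005; 0.0107 0.0002 -0.0003 -0.005; 0.0107 0.0002 -0.0003 -0.005; 0.0107 0.0003 -0.0003 -0.005; 0.0107 0.0003 -0.0003 -0.005; 0.0107 0.0004 -0.0003 -0.005
tool z [-0.0741 -0.0475 -0.9961] deg tilt in tool x,y: -4.15 2.88 [0.4219 0.1025 0.2662] [ 0.007 -0.274  1.962 -0.047  1.528  1.619]
```

View pics/w11.png

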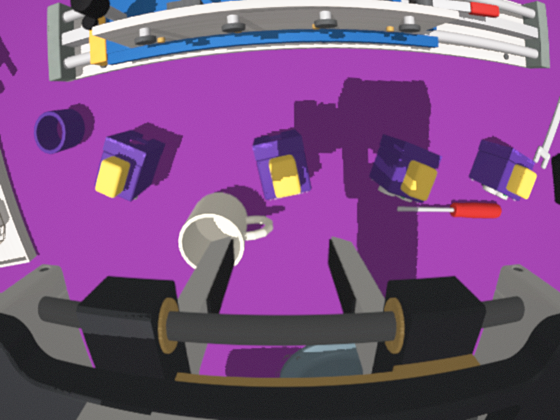

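Call:
drive_tool --deltas "0.012 0 0 0; 0.012 0 0 0; 0.012 0 0 0; 0.012 0 0 0; 0.012 0 0 0; 0.012 0 0 0; 0.012 0 0 0; 0.012 0 0 0; 0 0 0 0; 0 0 0 0"

```text
t: 22.1
ee_pos: [0.5211, 0.0994, 0.2589]
eef_rot: [3.091, -0.034, -0.114]
contact_force: [0.1, -0.2, 0.6]
width: 0.0563
```

```bash
python3 tilt.py
python3 - <<'E'
from h import *
import pickle
np.set_printoptions(precision=4,suppress=True)
c=pickle.load(open('w11.pkl','rb'));cs=pickle.load(open('c0.pkl','rb'))
# studs: front centre of stud heads; assume z .158
for u,v in((145,36),(232,22),(325,19),(408,22)):print('stud',plane(c,u,v,.158,True))
hsv=cv2.cvtColor(c['image'],cv2.COLOR_RGB2HSV);m=cv2.inRange(hsv,(20,100,120),(35,255,255));m[:120]=0
for k in cv2.findContours(m,0,2)[0]:
    if cv2.contourArea(k)>100:
        (u,v),wh,a=cv2.minAreaRect(k);P=np.array([plane(c,*b,.108,True)[:2] for b in cv2.boxPoints(((u,v),wh,a))]);print('grip',u,v,np.round(wh,1),round(a),plane(c,u,v,.104,True),P.tolist())
a=c['image'][:80,80:460];cv2.imwrite('pics/studs.png',cv2.resize(a,None,fx=2.1,fy=2.1,interpolation=2)[:,:,::-1])
E
```

```text
tool z [-0.0741 -0.0475 -0.9961] deg tilt in tool x,y: -4.19 2.82 [0.5211 0.0994 0.2589] [ 0.    -0.022  1.752 -0.048  1.486  1.599]
stud [0.5769 0.2097 0.158 ]
stud [0.5799 0.1321 0.158 ]
stud [0.5807 0.0531 0.158 ]
stud [ 0.584  -0.0244  0.158 ]
grip 521.2241821289062 181.18963623046875 [24.  28.4] 22 [ 0.4154 -0.2349  0.104 ] [[0.40490890778757305, -0.20066040567133187], [0.44060812833254426, -0.21424859017440084], [0.42876202404544184, -0.2638508239997354], [0.3907779666135965, -0.2495438107487679]]
grip 418.18316650390625 180.33168029785156 [28.3 34. ] 21 [ 0.4192 -0.0649  0.104 ] [[0.40826860967999573, -0.03912494168480048], [0.44460424319531155, -0.051754262986750024], [0.43265921886566217, -0.08770191700311546], [0.39466973288815216, -0.07513254200034307]]
grip 111.81947326660156 176.44985961914062 [27.5 39.2] 16 [0.4412 0.2839 0.104 ] [[0.4262001361596567, 0.31023380849528015], [0.4682551206986498, 0.28788793534991797], [0.4569687742021381, 0.2558456413611057], [0.41524582361306134, 0.27633152666837735]]
grip 284.4294128417969 175.68234252929688 [39.7 25.9] 77 [0.4296 0.0896 0.104 ] [[0.4489398161893528, 0.10673067013537657], [0.45369820930638227, 0.08048004980874804], [0.4116638397500475, 0.0723367595671723], [0.40673975945008906, 0.09948297318335682]]
```

```bash
python3 plan.py .40 -.235 .21 -109 12
cat > grip.py <<'E'
# measure yellow grip nearest to guess: grip.py gx gy
import sys; from h import *
np.set_printoptions(precision=4,suppress=True)
g=np.array([float(x) for x in sys.argv[1:3]])
c=cap('wrist',sys.argv[3] if len(sys.argv)>3 else None);hsv=cv2.cvtColor(c['image'],cv2.COLOR_RGB2HSV)
m=cv2.inRange(hsv,(20,90,90),(36,255,255));best=None
for k in cv2.findContours(m,0,1)[0]:
    if cv2.contourArea(k)<150: continue
    P=np.array([plane(c,*p[0].astype(float),.108,True)[:2] for p in k])
    if best is None or np.linalg.norm(P.mean(0)-g)<np.linalg.norm(best[0]-g): best=(P.mean(0),P,k)
_,P,k=best;V=hsv[:,:,2][cv2.drawContours(m*0,[k],0,1,-1)>0]
print('V pct',np.percentile(V,[5,25,50,75,95]))
(x,y),(w,h),a=cv2.minAreaRect((P*1000).astype(np.float32))
if w<h: a+=90
a=(a+90)%180-90
print('centre',x/1000,y/1000,'size',max(w,h),min(w,h),'head yaw',a,'cam',np.array(c['position']))
E
```

```text
t 22.1 p [0.5211 0.0994 0.2589] yaw -91.17 tilt [-4.2  2.8] F [ 0.1 -0.2  0.6] w 0.0563
-0.0091 0.0278 0.0061 0.026; -0.0084 0.0281 0.0061 0.026; -0.0076 0.0283 0.0061 0.026; -0.0069 0.0285 0.0061 0.026; -0.0062 0.0286 0.0061 0.026; -0.0054 0.0288 0.0061 0.026; -0.0047 0.0289 0.0061 0.026; -0.0039 0.0290 0.0061 0.026; -0.0032 0.0291 0.0061 0.026; -0.0024 0.0292 0.0061 0.026; -0.0017 0.0292 0.0061 0.026; -0.0009 0.0293 0.0061 0.026
```

Call:
drive_tool --deltas "-0.009 0.028 0.006 0.026; -0.0085 0.028 0.006 0.026; -0.0075 0.028 0.006 0.026; -0.007 0.0285 0.006 0.026; -0.006 0.0285 0.006 0.026; -0.0055 0.029 0.006 0.026; -0.005 0.029 0.006 0.026; -0.004 0.029 0.006 0.026; -0.003 0.029 0.006 0.026; -0.002 0.029 0.004 0.026; -0.002 0.029 0.002 0.026; 0 0.01 0 0.026" --claw 0.6

```text
t: 23.3
ee_pos: [0.3985, -0.2227, 0.2221]
eef_rot: [3.038, -0.511, -0.094]
contact_force: [0.8, -0.0, 0.5]
width: 0.0566
```

Call:
drive_tool --deltas "0 0 0 0; 0 0 0 0"

```text
t: 23.5
ee_pos: [0.3981, -0.2225, 0.2224]
eef_rot: [3.038, -0.514, -0.094]
contact_force: [0.1, -1.1, -0.6]
width: 0.0562
```

```bash
python3 grip.py .415 -.237 g1;python3 plan.py .40 -.235 .21 -109 1
```

```text
V pct [191. 215. 220. 221. 222.]
centre 0.4144712829589844 -0.24638067626953125 size 41.06101608276367 28.108877182006836 head yaw -20.13774871826172 cam [ 0.4804 -0.239   0.3964]
t 23.55 p [ 0.3983 -0.2223  0.2224] yaw -109.07 tilt [-2.9  3.9] F [ 0.2  0.4 -0.7] w 0.0565
0.0064 0.0105 0.0129 -0.001
```

```bash
python3 plan.py .22 -.36 .10 -109 8
```

```text
t 23.55 p [ 0.3983 -0.2223  0.2224] yaw -109.07 tilt [-2.9  3.9] F [ 0.2  0.4 -0.7] w 0.0565
-0.0146 0.0224 0.0176 -0.000; -0.0146 0.0224 0.0176 -0.000; -0.0146 0.0224 0.0176 -0.000; -0.0146 0.0224 0.0176 -0.000; -0.0146 0.0224 0.0176 -0.000; -0.0146 0.0224 0.0176 -0.000; -0.0146 0.0224 0.0176 -0.000; -0.0146 0.0224 0.0176 -0.000
```

Call:
drive_tool --deltas "-0.0145 0.0225 0 0; -0.0145 0.0225 0 0; -0.0145 0.0225 0.01 0; -0.0145 0.0225 0.02 0; -0.0145 0.0225 0.02 0; -0.0145 0.0225 0.02 0; -0.0145 0.0225 0.03 0; -0.0145 0.0225 0.03 0; 0 0 0.02 0; 0 0 0.01 0; 0 0 0 0" --claw 1

```text
t: 24.65
ee_pos: [0.2242, -0.3611, 0.0793]
eef_rot: [3.04, -0.472, -0.08]
contact_force: [-0.1, 0.8, -0.8]
width: 0.0938
```

```bash
python3 plan.py 0;python3 tilt.py
```

```text
t 24.65 p [ 0.2242 -0.3611  0.0793] yaw -107.58 tilt [-2.4  4.1] F [-0.1  0.8 -0.8] w 0.0938
tool z [-0.0612 -0.0552 -0.9966] deg tilt in tool x,y: -2.38 4.08 [ 0.2242 -0.3611  0.0793] [-1.232 -0.147  2.217 -0.088  1.042  0.691]
```

Call:
drive_tool --deltas "0 0 0.025 0; 0 0 0.025 0; 0 0 0.012 0; 0 0 0.006 0; 0 0 0.005 0; 0 0 0.005 0; 0 0 0.005 0; 0 0 0.005 0"

```text
t: 25.45
ee_pos: [0.2268, -0.3704, 0.003]
eef_rot: [3.04, -0.454, -0.076]
contact_force: [-6.8, 24.2, 72.1]
width: 0.0941
```

```bash
python3 tilt.py
```

```text
tool z [-0.0589 -0.0586 -0.9965] deg tilt in tool x,y: -2.25 4.20 [ 0.2268 -0.3704  0.003 ] [-1.234  0.037  2.218 -0.1    0.853  0.698]
```

Call:
drive_tool --deltas "0 0 -0.002 0; -0.002 0.008 0 0; -0.003 0.012 0.001 0; -0.003 0.012 0.001 0; -0.003 0.012 0.001 0; -0.003 0.012 0.001 0"

```text
t: 26.05
ee_pos: [0.1962, -0.4259, 0.0086]
eef_rot: [3.036, -0.451, -0.073]
contact_force: [0.0, 0.8, 0.4]
width: 0.0942
```

```bash
python3 tilt.py
```

```text
tool z [-0.0573 -0.0641 -0.9963] deg tilt in tool x,y: -2.08 4.47 [ 0.1962 -0.4259  0.0086] [-1.339  0.095  2.143 -0.093  0.857  0.586]
```

```bash
python3 plan.py .40 -.235 .22 -109 7
```

```text
t 26.05 p [ 0.1962 -0.4259  0.0086] yaw -106.8 tilt [-2.1  4.5] F [0.  0.8 0.4] w 0.0942
0.0188 -0.0321 -0.0335 0.005; 0.0186 -0.0322 -0.0335 0.005; 0.0184 -0.0323 -0.0335 0.005; 0.0183 -0.0324 -0.0335 0.005; 0.0181 -0.0325 -0.0335 0.005; 0.0179 -0.0326 -0.0335 0.005; 0.0177 -0.0327 -0.0335 0.005
```

Call:
drive_tool --deltas "0 0 -0.05 0; 0 0 -0.05 0; 0 0 -0.05 0; 0 0 -0.05 0; 0.02 -0.035 0 0.005; 0.02 -0.036 0 0.005; 0.02 -0.036 0 0.005; 0.02 -0.036 0 0.005; 0.02 -0.036 0 0.005; 0.018 -0.033 0 0.005; 0 0 0 0" --claw 0.6

```text
t: 27.15
ee_pos: [0.3859, -0.253, 0.1933]
eef_rot: [3.032, -0.523, -0.072]
contact_force: [0.1, -0.2, 0.2]
width: 0.0563
```

```bash
python3 tilt.py; python3 plan.py .42 -.2464 .11 -110.1 5
```

```text
tool z [-0.0572 -0.0551 -0.9968] deg tilt in tool x,y: -2.03 4.07 [ 0.3859 -0.253   0.1933] [-0.777 -0.188  2.024 -0.082  1.308  1.157]
t 27.15 p [ 0.3859 -0.253   0.1933] yaw -109.5 tilt [-2.   4.1] F [ 0.1 -0.2  0.2] w 0.0563
0.0066 -0.0047 0.0162 0.002; 0.0066 -0.0047 0.0162 0.002; 0.0065 -0.0047 0.0162 0.002; 0.0065 -0.0047 0.0162 0.002; 0.0065 -0.0047 0.0162 0.002
```

Call:
drive_tool --deltas "0.006 -0.0045 0.012 0.002; 0.006 -0.0045 0.012 0.002; 0.006 -0.0045 0.012 0.002; 0.006 -0.0045 0.012 0.002; 0.004 -0.003 0.01 0.002; 0 0 0 0; 0 0 0 0" --claw 0.6

```text
t: 27.85
ee_pos: [0.4141, -0.2501, 0.1246]
eef_rot: [3.029, -0.552, -0.081]
contact_force: [-0.3, 0.2, -0.2]
width: 0.0565
```

```bash
python3 grip.py .4145 -.2464 g1b; python3 plan.py .4145 -.2464 .087 -110.1 5
```

```text
V pct [206. 224. 228. 228. 229.]
centre 0.4168284912109375 -0.2479453125 size 45.017704010009766 26.331087112426758 head yaw -19.704803466796875 cam [ 0.4945 -0.2678  0.2994]
t 27.9 p [ 0.414  -0.25    0.1246] yaw -110.57 tilt [-2.3  4. ] F [-0.5 -0.4 -0.4] w 0.0566
0.0001 -0.0012 0.0075 -0.002; 0.0002 -0.0012 0.0075 -0.002; 0.0002 -0.0012 0.0075 -0.002; 0.0002 -0.0012 0.0075 -0.002; 0.0002 -0.0012 0.0075 -0.002
```

Call:
drive_tool --deltas "0 -0.001 0.008 -0.002; 0 -0.001 0.008 -0.002; 0 -0.001 0.008 0; 0 -0.001 0.007 0; 0 -0.001 0.005 0; 0 0 0 0; 0 0 0 0"

```text
t: 28.6
ee_pos: [0.4135, -0.2477, 0.0863]
eef_rot: [3.029, -0.546, -0.078]
contact_force: [-0.1, -1.0, -0.6]
width: 0.0562
```

Call:
drive_tool --deltas "0 0 0 0; 0 0 0 0; 0 0 0 0; 0 0 0 0; 0 0 0 0" --claw 0

```text
t: 29.1
ee_pos: [0.4141, -0.248, 0.0872]
eef_rot: [3.028, -0.546, -0.075]
contact_force: [-0.2, 0.1, -0.4]
width: 0.0283
```

```bash
python3 tilt.py; python3 plan.py .4145 -.2464 .25 -110.1 5
```

```text
tool z [-0.0595 -0.0539 -0.9968] deg tilt in tool x,y: -2.11 4.09 [ 0.4141 -0.248   0.0872] [-0.728  0.015  2.047 -0.09   1.089  1.242]
t 29.1 p [ 0.4141 -0.248   0.0872] yaw -110.38 tilt [-2.1  4.1] F [-0.2  0.1 -0.4] w 0.0283
-0.0012 0.0020 -0.0325 -0.001; -0.0012 0.0020 -0.0325 -0.001; -0.0012 0.0020 -0.0325 -0.001; -0.0012 0.0020 -0.0325 -0.001; -0.0012 0.0020 -0.0325 -0.001
```

Call:
drive_tool --deltas "0 0 -0.01 0; 0 0 -0.02 0; 0 0 -0.03 0; 0 0 -0.03 0; 0 0 -0.03 0; 0 0 0 0"

```text
t: 29.7
ee_pos: [0.4198, -0.2397, 0.2108]
eef_rot: [3.031, -0.547, -0.083]
contact_force: [-0.0, -0.4, -1.5]
width: 0.0285
```

```bash
python3 tilt.py; python3 plan.py .50 -.024 .215 -88.6 12
```

```text
tool z [-0.0634 -0.0498 -0.9967] deg tilt in tool x,y: -2.41 3.95 [ 0.4198 -0.2397  0.2108] [-0.707 -0.137  1.948 -0.081  1.347  1.24 ]
t 29.7 p [ 0.4198 -0.2397  0.2108] yaw -110.37 tilt [-2.4  3.9] F [-0.  -0.4 -1.5] w 0.0285
-0.0001 -0.0191 -0.0017 -0.032; 0.0005 -0.0191 -0.0017 -0.032; 0.0011 -0.0191 -0.0017 -0.032; 0.0017 -0.0190 -0.0017 -0.032; 0.0023 -0.0190 -0.0017 -0.032; 0.0029 -0.0189 -0.0017 -0.032; 0.0035 -0.0188 -0.0017 -0.032; 0.0041 -0.0186 -0.0017 -0.032; 0.0047 -0.0185 -0.0017 -0.032; 0.0053 -0.0183 -0.0017 -0.032; 0.0059 -0.0182 -0.0017 -0.032; 0.0065 -0.0180 -0.0017 -0.032
```

Call:
drive_tool --deltas "0 -0.019 -0.002 -0.032; 0.0005 -0.019 -0.002 -0.032; 0.001 -0.019 -0.002 -0.032; 0.0015 -0.019 -0.002 -0.032; 0.002 -0.019 -0.002 -0.032; 0.003 -0.019 -0.002 -0.032; 0.0035 -0.019 -0.002 -0.032; 0.004 -0.0185 -0.002 -0.032; 0.005 -0.0185 -0.002 -0.032; 0.005 -0.018 -0.002 -0.032; 0.006 -0.018 -0.002 -0.032; 0.006 -0.016 0 -0.032"

```text
t: 30.9
ee_pos: [0.4898, -0.0156, 0.198]
eef_rot: [3.1, 0.06, -0.137]
contact_force: [-0.0, 0.0, -2.4]
width: 0.0278
```

Call:
drive_tool --deltas "0 0 0 0; 0 0 0 0"

```text
t: 31.1
ee_pos: [0.4882, -0.0139, 0.1946]
eef_rot: [3.101, 0.064, -0.145]
contact_force: [-0.1, 0.2, -1.6]
width: 0.0281
```

```bash
python3 - <<'E'
from h import *
import pickle
c=cap('wrist','w12');d=cap('scene');pickle.dump((c,d),open('w12.pkl','wb'))
a=cv2.resize(c['image'][0:300,130:430],None,fx=1.33,fy=1.33);
b=cv2.resize(d['image'][150:290,220:360],None,fx=2.85,fy=2.85,interpolation=2)
cv2.imwrite('pics/w12c.png',np.hstack([a[:399],b[:399]])[:,:,::-1])
E
python3 tilt.py; python3 plan.py .528 -.024 .205 -88.6 4
```

```text
tool z [-0.0922 -0.0387 -0.995 ] deg tilt in tool x,y: -5.38 2.00 [ 0.4882 -0.0143  0.1948] [-0.228 -0.066  1.913 -0.06   1.376  1.317]
t 31.2 p [ 0.4882 -0.0143  0.1948] yaw -87.6 tilt [-5.4  2. ] F [ 0.3  0.1 -2.8] w 0.0286
0.0096 0.0029 -0.0034 0.004; 0.0096 0.0029 -0.0034 0.004; 0.0096 0.0028 -0.0034 0.004; 0.0096 0.0028 -0.0034 0.004
```

View pics/w12c.png

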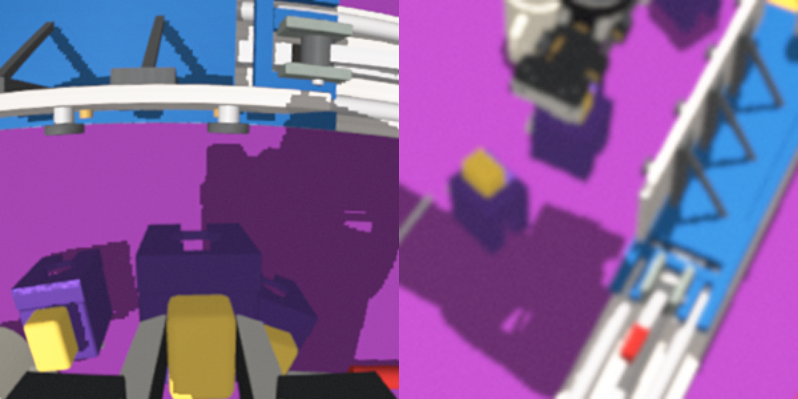

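Run:
```python
from h import *
import pickle
np.set_printoptions(precision=4,suppress=True)
c,d=pickle.load(open('w12.pkl','rb'))
f=lambda u,v,z:plane(c,130+u/1.33,v/1.33,z,True)
print('stud1 head',f(229,128,.158),f(227,108,.158),'stud2',f(65,128,.158),f(62,110,.158))
print('bar front edge top at stud1',f(235,104,.178),'stud2',f(62,106,.178))
# held head: back top edge corners: housing top z
h=.1948-.087+.08
print('back top corners',f(146,226,h),f(257,224,h),'front top',f(136,256,h),f(262,258,h),'notch',f(182,232,h),f(210,232,h))
print('grip top face corners',f(170,297,h+.028),f(235,297,h+.028))
```

```text
stud1 head [ 0.5777 -0.0255  0.158 ] [ 0.5873 -0.024   0.158 ] stud2 [0.5766 0.053  0.158 ] [0.5855 0.0546 0.158 ]
bar front edge top at stud1 [ 0.5884 -0.0255  0.178 ] stud2 [0.5866 0.0489 0.178 ]
back top corners [0.5356 0.0102 0.1878] [ 0.5382 -0.0367  0.1878] front top [0.5223 0.0144 0.1878] [ 0.5231 -0.0402  0.1878] notch [ 0.5335 -0.0051  0.1878] [ 0.5339 -0.0169  0.1878]
grip top face corners [ 0.5154 -0.0013  0.2158] [ 0.5161 -0.0257  0.2158]
```

```bash
python3 - <<'E'
from h import *
import pickle
np.set_printoptions(precision=4,suppress=True)
c,d=pickle.load(open('w12.pkl','rb'))
f=lambda u,v,z:plane(c,130+u/1.33,v/1.33,z,True)
print('bottom',f(146,226,.108),f(257,224,.108),'groove',f(182,226,.108),f(210,226,.108))
E
python3 plan.py .530 -.0255 .206 -88.6 5
```

```text
bottom [0.5164 0.0169 0.108 ] [ 0.52   -0.0511  0.108 ] groove [ 0.517  -0.0051  0.108 ] [ 0.5176 -0.0222  0.108 ]
t 31.2 p [ 0.4882 -0.0143  0.1948] yaw -87.6 tilt [-5.4  2. ] F [ 0.3  0.1 -2.8] w 0.0286
0.0080 0.0027 -0.0029 0.004; 0.0080 0.0026 -0.0029 0.004; 0.0080 0.0026 -0.0029 0.004; 0.0081 0.0026 -0.0029 0.004; 0.0081 0.0025 -0.0029 0.004
```

Call:
drive_tool --deltas "0.008 0.0027 -0.003 0.004; 0.008 0.0027 -0.003 0.004; 0.008 0.0027 -0.003 0.004; 0.008 0.0027 -0.003 0.004; 0.008 0.0025 -0.003 0; 0 0 -0.001 0; 0 0 0 0"

```text
t: 31.9
ee_pos: [0.5346, -0.0297, 0.2091]
eef_rot: [3.1, 0.029, -0.141]
contact_force: [0.6, -0.3, -2.5]
width: 0.028
```

```bash
python3 tilt.py; python3 plan.py .552 -.0262 .206 -88.6 6
```

```text
tool z [-0.0905 -0.0393 -0.9951] deg tilt in tool x,y: -5.23 2.15 [ 0.5346 -0.0297  0.2091] [-0.236  0.034  1.788 -0.06   1.399  1.329]
t 31.9 p [ 0.5346 -0.0297  0.2091] yaw -88.84 tilt [-5.2  2.2] F [ 0.6 -0.3 -2.5] w 0.028
0.0030 -0.0005 0.0002 -0.001; 0.0030 -0.0005 0.0002 -0.001; 0.0030 -0.0005 0.0002 -0.001; 0.0030 -0.0005 0.0002 -0.001; 0.0030 -0.0005 0.0002 -0.001; 0.0030 -0.0005 0.0002 -0.001
```

Call:
drive_tool --deltas "0.003 -0.002 0.001 -0.001; 0.003 -0.001 0.001 0; 0.003 -0.0005 0 0; 0.003 0 0 0; 0.003 0 0 0; 0.003 0 0 0; 0.003 0 0 0"

```text
t: 32.6
ee_pos: [0.5554, -0.0247, 0.2041]
eef_rot: [3.1, 0.032, -0.146]
contact_force: [-5.2, 0.4, -0.0]
width: 0.0281
```

```bash
python3 tilt.py
```

```text
tool z [-0.0933 -0.0387 -0.9949] deg tilt in tool x,y: -5.39 2.11 [ 0.5554 -0.0247  0.2041] [-0.219  0.089  1.739 -0.059  1.396  1.344]
```

Call:
drive_tool --deltas "0.003 0 0 0; 0.001 0 0.004 0; 0.001 0 0.004 0; 0.001 0 0.004 0; 0.001 0 0.004 0; 0.001 0 0.004 0"

```text
t: 33.2
ee_pos: [0.5543, -0.0244, 0.1819]
eef_rot: [3.101, 0.032, -0.183]
contact_force: [-7.7, 4.5, 9.0]
width: 0.0279
```

```bash
python3 tilt.py
```

```text
tool z [-0.1169 -0.0363 -0.9925] deg tilt in tool x,y: -6.76 1.94 [ 0.5543 -0.0244  0.1819] [-0.217  0.124  1.744 -0.062  1.38   1.348]
```

Call:
drive_tool --deltas "0 0 0.004 0; 0 0 0.004 0; 0 0 0.004 0"

```text
t: 33.5
ee_pos: [0.5548, -0.0241, 0.18]
eef_rot: [3.102, 0.032, -0.179]
contact_force: [-11.2, 2.8, 17.4]
width: 0.028
```

```bash
python3 tilt.py
```

```text
tool z [-0.1143 -0.0356 -0.9928] deg tilt in tool x,y: -6.60 1.91 [ 0.5548 -0.0241  0.18  ] [-0.217  0.126  1.746 -0.061  1.374  1.348]
```

Call:
drive_tool --deltas "0 0 0 0; 0 0 0 0; 0 0 0 0; 0 0 0 0" --claw 0.5

```text
t: 33.9
ee_pos: [0.559, -0.0248, 0.183]
eef_rot: [3.101, 0.031, -0.16]
contact_force: [-0.8, 0.7, 0.6]
width: 0.0466
```

Call:
drive_tool --deltas "0 0 -0.02 0; 0 0 -0.03 0; -0.02 0 -0.03 0; -0.03 0 -0.02 0; -0.03 0 0 0; -0.03 0 0 0; 0 0 0 0; 0 0 0 0"

```text
t: 34.7
ee_pos: [0.4579, -0.0235, 0.2956]
eef_rot: [3.101, 0.031, -0.159]
contact_force: [-0.7, 0.8, 0.5]
width: 0.0469
```

```bash
python3 - <<'E'
from h import *
import pickle
np.set_printoptions(precision=4,suppress=True)
c=cap('wrist','w13');d=cap('scene','s13');t=cap('top','t13');pickle.dump((c,d,t),open('w13.pkl','wb'))
for n,q,f,z in(('w',c,True,.2),('t',t,False,.2),('s',d,False,.2)):
    hsv=cv2.cvtColor(q['image'],cv2.COLOR_RGB2HSV);m=cv2.inRange(hsv,(20,90,90),(36,255,255))
    for k in cv2.findContours(m,0,1)[0]:
        if cv2.contourArea(k)>40:
            (u,v),wh,a=cv2.minAreaRect(k);print(n,round(u),round(v),np.round(wh),round(a),plane(q,u,v,.2,f),plane(q,u,v,.108,f))
E
python3 tilt.py
```

```text
w 334 381 [ 8. 49.] 85 [ 0.2163 -0.1011  0.2   ] [ 0.1007 -0.1305  0.108 ]
w 442 366 [12. 18.] 82 [ 0.2198 -0.2546  0.2   ] [ 0.1053 -0.3373  0.108 ]
w 313 203 [25. 36.] 21 [ 0.4546 -0.0556  0.2   ] [ 0.4215 -0.0692  0.108 ]
w 182 194 [35. 26.] 77 [0.4622 0.0591 0.2   ] [0.4318 0.0852 0.108 ]
w 43 160 [24. 34.] 13 [0.4978 0.2068 0.2   ] [0.4798 0.2841 0.108 ]
w 42 84 [ 8. 10.] 90 [0.572  0.1986 0.2   ] [0.5797 0.2731 0.108 ]
w 280 96 [47. 33.] 90 [ 0.5461 -0.0246  0.2   ] [ 0.5448 -0.0275  0.108 ]
w 41 63 [10. 10.] 90 [0.5925 0.1992 0.2   ] [0.6073 0.274  0.108 ]
w 41 31 [11. 20.] 3 [0.6244 0.1997 0.2   ] [0.6502 0.2745 0.108 ]
t 170 212 [10. 13.] 27 [0.4739 0.2752 0.2   ] [0.4774 0.2952 0.108 ]
t 56 175 [16.  4.] 54 [0.5844 0.5896 0.2   ] [0.5961 0.6328 0.108 ]
t 166 172 [ 7. 16.] 0 [0.5863 0.2829 0.2   ] [0.5981 0.3034 0.108 ]
t 67 167 [16.  4.] 53 [0.6068 0.5581 0.2   ] [0.6202 0.599  0.108 ]
t 166 154 [11.  6.] 90 [0.6355 0.2835 0.2   ] [0.6509 0.3041 0.108 ]
s 249 210 [14. 11.] 45 [ 0.4513 -0.1254  0.2   ] [ 0.4199 -0.0771  0.108 ]
s 296 198 [14. 12.] 22 [ 0.5482 -0.032   0.2   ] [0.5239 0.0232 0.108 ]
s 277 172 [14. 12.] 23 [0.4595 0.0224 0.2   ] [0.4287 0.0815 0.108 ]
s 373 156 [13.  6.] 27 [0.6778 0.2038 0.2   ] [0.6631 0.2764 0.108 ]
s 355 149 [11.  5.] 18 [0.624  0.2028 0.2   ] [0.6054 0.2753 0.108 ]
s 321 132 [13. 10.] 45 [0.5074 0.2141 0.2   ] [0.4801 0.2874 0.108 ]
tool z [-0.1038 -0.0371 -0.9939] deg tilt in tool x,y: -6.00 2.01 [ 0.4583 -0.0235  0.2952] [-0.26  -0.21   1.859 -0.063  1.583  1.293]
```

```bash
python3 plan.py .395 -.07 .21 -107.5 8
```

```text
t 34.85 p [ 0.4583 -0.0235  0.2952] yaw -88.74 tilt [-6.  2.] F [ 0.5 -0.  -0.9] w 0.0472
-0.0069 0.0053 0.0116 0.041; -0.0066 0.0055 0.0116 0.041; -0.0064 0.0058 0.0116 0.041; -0.0062 0.0061 0.0116 0.041; -0.0059 0.0063 0.0116 0.041; -0.0056 0.0065 0.0116 0.041; -0.0054 0.0068 0.0116 0.041; -0.0051 0.0070 0.0116 0.041
```

Call:
drive_tool --deltas "-0.007 0.0053 0.011 0.041; -0.0066 0.0055 0.011 0.041; -0.0064 0.0058 0.011 0.041; -0.0062 0.006 0.011 0.041; -0.006 0.0063 0.011 0.041; -0.0056 0.0065 0.011 0.041; -0.0054 0.0068 0.011 0.041; -0.005 0.007 0.008 0.041; 0 0 0 0; 0 0 0 0" --claw 0.6

```text
t: 35.85
ee_pos: [0.3873, -0.0725, 0.2044]
eef_rot: [3.041, -0.52, -0.17]
contact_force: [-0.1, 0.1, 0.3]
width: 0.0563
```

```bash
python3 grip.py .4215 -.069 g2; python3 tilt.py
```

```text
V pct [194. 216. 218. 225. 255.]
centre 0.4190225830078125 -0.07189540100097656 size 41.71372604370117 26.71583366394043 head yaw -19.485855102539062 cam [ 0.4777 -0.0922  0.3741]
tool z [-0.117  -0.0324 -0.9926] deg tilt in tool x,y: -5.72 3.98 [ 0.3874 -0.0724  0.2045] [-0.418 -0.316  2.109 -0.078  1.443  1.505]
```

```bash
python3 plan.py .417 -.0722 .087 -109.5 8
```

```text
t 35.9 p [ 0.3874 -0.0724  0.2045] yaw -109.2 tilt [-5.7  4. ] F [0.4 0.2 0.1] w 0.0563
0.0049 -0.0023 0.0141 0.001; 0.0049 -0.0023 0.0141 0.001; 0.0049 -0.0023 0.0141 0.001; 0.0049 -0.0023 0.0141 0.001; 0.0049 -0.0023 0.0141 0.001; 0.0049 -0.0023 0.0141 0.001; 0.0049 -0.0023 0.0141 0.001; 0.0049 -0.0023 0.0141 0.001
```

Call:
drive_tool --deltas "0.009 -0.004 0.01 0; 0.009 -0.004 0.01 0; 0.008 -0.003 0.01 0; 0.005 -0.002 0.014 0; 0.003 -0.002 0.014 0; 0.002 -0.001 0.014 0; 0.001 -0.001 0.012 0; 0 0 0 0; 0 0 0 0"

```text
t: 36.8
ee_pos: [0.4259, -0.0718, 0.1184]
eef_rot: [3.041, -0.513, -0.152]
contact_force: [-0.5, 0.1, 0.7]
width: 0.0563
```

```bash
python3 plan.py .417 -.0722 .087 -109.5 3
```

```text
t 36.8 p [ 0.4259 -0.0718  0.1184] yaw -108.99 tilt [-5.  4.] F [-0.5  0.1  0.7] w 0.0563
-0.0018 0.0004 0.0107 0.003; -0.0018 0.0004 0.0107 0.003; -0.0018 0.0004 0.0107 0.003
```

Call:
drive_tool --deltas "-0.003 0 0.008 0.003; -0.002 0 0.008 0.003; -0.001 0.001 0.008 0.003; -0.001 0 0.006 0; 0 0 0.002 0; 0 0 0 0"

```text
t: 37.4
ee_pos: [0.4156, -0.072, 0.0862]
eef_rot: [3.037, -0.528, -0.147]
contact_force: [-0.2, 0.2, 0.6]
width: 0.0563
```

Call:
drive_tool --deltas "0 0 0 0; 0 0 0 0; 0 0 0 0; 0 0 0 0; 0 0 0 0" --claw 0

```text
t: 37.9
ee_pos: [0.4163, -0.0721, 0.0868]
eef_rot: [3.038, -0.529, -0.145]
contact_force: [-0.1, 0.6, -0.4]
width: 0.0285
```

```bash
python3 tilt.py
```

```text
tool z [-0.1015 -0.038  -0.9941] deg tilt in tool x,y: -4.75 4.02 [ 0.4163 -0.0721  0.0868] [-0.391 -0.085  2.147 -0.081  1.161  1.56 ]
```

Call:
drive_tool --deltas "0 0 -0.01 0; 0 0 -0.02 0; 0 0 -0.025 0; 0 0 -0.025 0; 0 0 -0.025 0; 0 0 -0.02 0; 0 0 0 0; 0 0 0 0"

```text
t: 38.7
ee_pos: [0.4266, -0.0657, 0.2147]
eef_rot: [3.039, -0.528, -0.154]
contact_force: [-0.3, 0.5, -3.9]
width: 0.0288
```

```bash
python3 tilt.py; python3 plan.py .515 .052 .218 -88.6 14
```

```text
tool z [-0.1074 -0.0353 -0.9936] deg tilt in tool x,y: -5.11 3.98 [ 0.4266 -0.0657  0.2147] [-0.369 -0.226  2.019 -0.072  1.437  1.559]
t 38.7 p [ 0.4266 -0.0657  0.2147] yaw -109.54 tilt [-5.1  4. ] F [-0.3  0.5 -3.9] w 0.0288
0.0030 -0.0100 -0.0012 -0.026; 0.0033 -0.0099 -0.0012 -0.026; 0.0036 -0.0098 -0.0012 -0.026; 0.0038 -0.0097 -0.0012 -0.026; 0.0041 -0.0096 -0.0012 -0.026; 0.0043 -0.0095 -0.0012 -0.026; 0.0046 -0.0094 -0.0012 -0.026; 0.0048 -0.0093 -0.0012 -0.026; 0.0050 -0.0091 -0.0012 -0.026; 0.0053 -0.0090 -0.0012 -0.026; 0.0055 -0.0089 -0.0012 -0.026; 0.0057 -0.0087 -0.0012 -0.026
0.0060 -0.0086 -0.0012 -0.026; 0.0062 -0.0084 -0.0012 -0.026
```

Call:
drive_tool --deltas "0.003 -0.010 -0.002 -0.026; 0.0033 -0.010 -0.002 -0.026; 0.0036 -0.010 -0.002 -0.026; 0.004 -0.010 -0.002 -0.026; 0.004 -0.0095 -0.002 -0.026; 0.0045 -0.0095 -0.002 -0.026; 0.0045 -0.0095 -0.002 -0.026; 0.005 -0.0095 -0.002 -0.026; 0.005 -0.009 -0.002 -0.026; 0.0055 -0.009 -0.002 -0.026; 0.0055 -0.009 -0.002 -0.026; 0.0055 -0.0085 -0.002 -0.026"

```text
t: 39.9
ee_pos: [0.5032, 0.0459, 0.2209]
eef_rot: [3.1, -0.009, -0.197]
contact_force: [1.8, -0.8, -3.9]
width: 0.0275
```

```bash
python3 tilt.py; python3 plan.py .53 .0515 .208 -88.6 6
```

```text
tool z [-0.1265 -0.0349 -0.9914] deg tilt in tool x,y: -7.26 2.04 [0.5032 0.0459 0.2209] [-0.106 -0.021  1.823 -0.048  1.462  1.478]
t 39.9 p [0.5032 0.0459 0.2209] yaw -90.19 tilt [-7.3  2. ] F [ 1.8 -0.8 -3.9] w 0.0275
0.0047 -0.0010 0.0015 -0.005; 0.0047 -0.0010 0.0015 -0.005; 0.0047 -0.0010 0.0015 -0.005; 0.0047 -0.0010 0.0015 -0.005; 0.0047 -0.0009 0.0015 -0.005; 0.0047 -0.0009 0.0015 -0.005
```

Call:
drive_tool --deltas "0.005 -0.0012 0.002 -0.005; 0.005 -0.0012 0.002 -0.005; 0.005 -0.0012 0.002 -0.005; 0.005 -0.001 0.002 -0.005; 0.004 -0.001 0.002 -0.005; 0 0 0.001 -0.003; 0 0 0 0"

```text
t: 40.6
ee_pos: [0.5297, 0.0522, 0.2057]
eef_rot: [3.102, 0.041, -0.192]
contact_force: [0.5, -0.2, -3.6]
width: 0.0278
```

```bash
python3 tilt.py; python3 plan.py .552 .0525 .2065 -88.6 6;  python3 - <<'E'
from h import *
c=cap('wrist','w14');cv2.imwrite('pics/w14c.png',cv2.resize(c['image'][0:300,100:460],None,fx=2,fy=2)[:,:,::-1])
hsv=cv2.cvtColor(c['image'],cv2.COLOR_RGB2HSV)
print([plane(c,*p,.21,True).round(4) for p in((280,100),)])
E
```

```text
tool z [-0.1228 -0.0347 -0.9918] deg tilt in tool x,y: -7.11 1.80 [0.5297 0.0522 0.2057] [-0.09   0.055  1.774 -0.046  1.432  1.463]
t 40.6 p [0.5297 0.0522 0.2057] yaw -88.38 tilt [-7.1  1.8] F [ 0.5 -0.2 -3.6] w 0.0278
0.0037 0.0001 -0.0006 0.001; 0.0037 0.0001 -0.0006 0.001; 0.0037 0.0001 -0.0006 0.001; 0.0037 0.0001 -0.0006 0.001; 0.0037 0.0000 -0.0006 0.001; 0.0037 0.0000 -0.0006 0.001
[array([0.6172, 0.0546, 0.21  ])]
```

Aligned; push on with force watch.

Call:
drive_tool --deltas "0.004 0 -0.0015 0; 0.004 0 -0.001 0; 0.004 0 -0.0005 0; 0.003 0 -0.0005 0; 0.003 0 0 0; 0.003 0 0 0; 0.003 0 0 0; 0.003 0 0 0"

```text
t: 41.45
ee_pos: [0.5577, 0.053, 0.2071]
eef_rot: [3.102, 0.041, -0.198]
contact_force: [-11.7, 0.1, 5.0]
width: 0.0278
```

```bash
python3 tilt.py
```

```text
tool z [-0.1265 -0.0346 -0.9914] deg tilt in tool x,y: -7.32 1.79 [0.5577 0.053  0.2071] [-0.085  0.122  1.7   -0.046  1.443  1.469]
```

Call:
drive_tool --deltas "0.0005 0 0.004 0; 0.001 0 0.004 0; 0.001 0 0.004 0; 0.001 0 0.004 0; 0.001 0 0.004 0; 0.001 0 0.004 0; 0.001 0 0.004 0"

```text
t: 42.15
ee_pos: [0.5557, 0.0529, 0.1941]
eef_rot: [3.099, 0.041, -0.227]
contact_force: [-9.5, -0.3, 11.2]
width: 0.0279
```

```bash
python3 tilt.py
```

```text
tool z [-0.145  -0.036  -0.9888] deg tilt in tool x,y: -8.39 1.84 [0.5557 0.0529 0.1941] [-0.084  0.142  1.704 -0.048  1.438  1.47 ]
```

Call:
drive_tool --deltas "0 0 0.005 0; 0 0 0.005 0; 0 0 0.005 0; 0 0 0.005 0; 0 0 0.005 0"

```text
t: 42.65
ee_pos: [0.5543, 0.0522, 0.18]
eef_rot: [3.098, 0.041, -0.22]
contact_force: [-7.6, 1.3, 14.9]
width: 0.0279
```

```bash
python3 tilt.py
```

```text
tool z [-0.1406 -0.0369 -0.9894] deg tilt in tool x,y: -8.13 1.90 [0.5543 0.0522 0.18  ] [-0.085  0.149  1.722 -0.049  1.408  1.471]
```

Call:
drive_tool --deltas "0 0 0.005 0; 0 0 0.004 0; 0 0 0 0"

```text
t: 42.95
ee_pos: [0.5545, 0.0523, 0.1793]
eef_rot: [3.099, 0.041, -0.216]
contact_force: [-0.4, -0.1, -3.5]
width: 0.028
```

Call:
drive_tool --deltas "0 0 0 0; 0 0 0 0; 0 0 0 0; 0 0 0 0" --claw 0.5

```text
t: 43.35
ee_pos: [0.5552, 0.0518, 0.1784]
eef_rot: [3.098, 0.041, -0.214]
contact_force: [-0.6, -0.8, -0.5]
width: 0.0469
```

Call:
drive_tool --deltas "-0.002 0 -0.02 0; -0.003 0 -0.03 0; -0.02 0 -0.02 0; -0.03 0 -0.01 0; -0.03 0 0 0; -0.035 0 0 0; -0.035 0 0 0; 0 0 0 0; 0 0 0 0"

```text
t: 44.25
ee_pos: [0.4082, 0.0504, 0.2806]
eef_rot: [3.097, 0.04, -0.216]
contact_force: [0.6, 0.9, -0.7]
width: 0.047
```

```bash
cat > yel.py <<'E'
from h import *
import sys
np.set_printoptions(precision=4,suppress=True)
c=cap('wrist',sys.argv[1])
hsv=cv2.cvtColor(c['image'],cv2.COLOR_RGB2HSV);m=cv2.inRange(hsv,(20,90,90),(36,255,255));m[330:]=0
for k in cv2.findContours(m,0,1)[0]:
    if cv2.contourArea(k)>150:
        (u,v),wh,a=cv2.minAreaRect(k);print(round(u),round(v),np.round(wh),round(a),'z.2',plane(c,u,v,.2,True)[:2],'z.108',plane(c,u,v,.108,True)[:2])
E
python3 yel.py w15; python3 tilt.py
```

```text
240 151 [39. 27.] 80 z.2 [0.4507 0.0802] z.108 [0.4299 0.0883]
73 115 [27. 37.] 18 z.2 [0.4859 0.2247] z.108 [0.4783 0.2867]
74 26 [21. 13.] 90 z.2 [0.5612 0.2201] z.108 [0.5817 0.2804]
375 36 [40. 50.] 2 z.2 [ 0.5452 -0.0209] z.108 [ 0.5598 -0.0504]
278 30 [50. 37.] 90 z.2 [0.5437 0.0525] z.108 [0.5577 0.0504]
tool z [-0.1391 -0.0384 -0.9895] deg tilt in tool x,y: -8.05 1.99 [0.4083 0.0505 0.2806] [-0.116 -0.298  1.959 -0.054  1.615  1.43 ]
```

```bash
python3 plan.py .39 .092 .21 -79 6
```

```text
t 44.3 p [0.4083 0.0505 0.2806] yaw -88.37 tilt [-8.  2.] F [0.3 0.1 1. ] w 0.0469
-0.0012 -0.0074 0.0118 -0.027; -0.0010 -0.0074 0.0118 -0.027; -0.0008 -0.0075 0.0118 -0.027; -0.0006 -0.0075 0.0118 -0.027; -0.0004 -0.0075 0.0118 -0.027; -0.0002 -0.0075 0.0118 -0.027
```

Call:
drive_tool --deltas "-0.001 -0.0075 0.011 -0.027; -0.001 -0.0075 0.011 -0.027; -0.001 -0.0075 0.011 -0.027; -0.0005 -0.0075 0.011 -0.027; 0 -0.0075 0.011 -0.027; 0 -0.0075 0.009 -0.027; 0 0 0 0; 0 0 0 0" --claw 0.6

```text
t: 45.1
ee_pos: [0.3901, 0.0969, 0.2074]
eef_rot: [3.093, 0.317, -0.234]
contact_force: [-0.2, 0.4, 0.0]
width: 0.0566
```

```bash
python3 grip.py .43 .0885 g3; python3 tilt.py
```

```text
V pct [183.85 204.   208.   209.   211.  ]
centre 0.4301089172363281 0.09024539184570313 size 41.33757400512695 27.307876586914062 head yaw 9.757370948791504 cam [0.488  0.1179 0.3725]
tool z [-0.1468 -0.0381 -0.9884] deg tilt in tool x,y: -8.71 0.43 [0.39   0.0968 0.2075] [-0.012 -0.262  2.064 -0.04   1.487  1.361]
```

```bash
python3 plan.py .4285 .0898 .12 -80.2 6
```

```text
t 45.15 p [0.39   0.0968 0.2075] yaw -78.26 tilt [-8.7  0.4] F [-0.2 -0.1 -0.7] w 0.0562
0.0082 0.0023 0.0135 0.006; 0.0082 0.0023 0.0135 0.006; 0.0082 0.0022 0.0135 0.006; 0.0082 0.0022 0.0135 0.006; 0.0082 0.0022 0.0135 0.006; 0.0082 0.0021 0.0135 0.006
```

Call:
drive_tool --deltas "0.008 0.002 0.013 0.006; 0.008 0.002 0.013 0.006; 0.008 0.002 0.013 0.006; 0.008 0.002 0.013 0.006; 0.008 0.002 0.012 0.006; 0.006 0.001 0.01 0.003; 0 0 0 0; 0 0 0 0"

```text
t: 45.95
ee_pos: [0.4333, 0.0897, 0.1307]
eef_rot: [3.096, 0.258, -0.213]
contact_force: [0.0, -0.1, 0.2]
width: 0.0563
```

```bash
python3 plan.py .4285 .0898 .0865 -80.2 4
```

```text
t 45.95 p [0.4333 0.0897 0.1307] yaw -80.41 tilt [-7.9  0.9] F [ 0.  -0.1  0.2] w 0.0563
0.0004 -0.0004 0.0111 -0.001; 0.0004 -0.0004 0.0111 -0.001; 0.0004 -0.0004 0.0111 -0.001; 0.0004 -0.0004 0.0111 -0.001
```

Call:
drive_tool --deltas "0 0 0.011 0; 0 0 0.011 0; 0 0 0.011 0; 0.001 0 0.008 0; 0 0 0.002 0; 0 0 0 0"

```text
t: 46.55
ee_pos: [0.428, 0.0882, 0.0853]
eef_rot: [3.096, 0.259, -0.21]
contact_force: [0.4, 0.1, 0.0]
width: 0.0563
```

Call:
drive_tool --deltas "0 0 0 0; 0 0 0 0; 0 0 0 0; 0 0 0 0; 0 0 0 0" --claw 0

```text
t: 47.05
ee_pos: [0.4288, 0.0884, 0.0861]
eef_rot: [3.097, 0.259, -0.207]
contact_force: [-0.4, -0.1, -2.0]
width: 0.0283
```

Call:
drive_tool --deltas "0 0 -0.01 0; 0 0 -0.02 0; 0 0 -0.025 0; 0 0 -0.025 0; 0 0 -0.025 0; 0 0 -0.02 0; 0 0 0 0; 0 0 0 0"

```text
t: 47.85
ee_pos: [0.4441, 0.0935, 0.2157]
eef_rot: [3.097, 0.259, -0.212]
contact_force: [0.2, -0.3, -3.5]
width: 0.028
```

```bash
python3 tilt.py; python3 plan.py .52 .131 .215 -88.6 10
```

```text
tool z [-0.1328 -0.0382 -0.9904] deg tilt in tool x,y: -7.89 0.89 [0.4441 0.0935 0.2157] [-0.017 -0.14   1.945 -0.041  1.47   1.393]
t 47.85 p [0.4441 0.0935 0.2157] yaw -80.38 tilt [-7.9  0.9] F [ 0.2 -0.3 -3.5] w 0.028
0.0080 -0.0024 -0.0011 0.014; 0.0080 -0.0025 -0.0011 0.014; 0.0080 -0.0027 -0.0011 0.014; 0.0079 -0.0028 -0.0011 0.014; 0.0079 -0.0029 -0.0011 0.014; 0.0078 -0.0030 -0.0011 0.014; 0.0078 -0.0031 -0.0011 0.014; 0.0078 -0.0032 -0.0011 0.014; 0.0077 -0.0033 -0.0011 0.014; 0.0077 -0.0034 -0.0011 0.014
```

Call:
drive_tool --deltas "0.008 -0.0025 -0.002 0.014; 0.008 -0.0025 -0.002 0.014; 0.008 -0.003 -0.0015 0.014; 0.008 -0.003 -0.0015 0.014; 0.008 -0.003 -0.001 0.014; 0.008 -0.003 -0.001 0.014; 0.008 -0.003 -0.001 0.014; 0.008 -0.003 -0.001 0.014; 0.008 -0.0035 0 0.014; 0.007 -0.0035 0 0.014; 0 0 0 0; 0 0 0 0"

```text
t: 49.05
ee_pos: [0.5253, 0.1351, 0.209]
eef_rot: [3.096, 0.022, -0.221]
contact_force: [0.4, -0.5, -2.1]
width: 0.0277
```

```bash
python3 tilt.py; python3 plan.py .53 .1315 .207 -88.6 4
```

```text
tool z [-0.1419 -0.0382 -0.9891] deg tilt in tool x,y: -8.19 2.07 [0.5253 0.1351 0.209 ] [ 0.058  0.091  1.731 -0.03   1.464  1.62 ]
t 49.05 p [0.5253 0.1351 0.209 ] yaw -89.03 tilt [-8.2  2.1] F [ 0.4 -0.5 -2.1] w 0.0277
0.0012 0.0009 0.0004 -0.002; 0.0012 0.0009 0.0004 -0.002; 0.0012 0.0009 0.0004 -0.002; 0.0012 0.0009 0.0004 -0.002
```

Call:
drive_tool --deltas "0.004 0.0015 0 -0.002; 0.004 0.0015 0 -0.002; 0.004 0.001 0 -0.002; 0.003 0 -0.0003 0; 0.003 0 -0.0003 0; 0.003 0 -0.0003 0; 0.003 0 -0.0003 0; 0.003 0 -0.0003 0; 0.003 0 -0.0003 0"

```text
t: 49.95
ee_pos: [0.5505, 0.1311, 0.2069]
eef_rot: [3.094, 0.032, -0.253]
contact_force: [-9.3, -0.6, 2.9]
width: 0.0276
```

```bash
python3 tilt.py
```

```text
tool z [-0.1619 -0.0391 -0.986 ] deg tilt in tool x,y: -9.36 2.05 [0.5505 0.1311 0.2069] [ 0.049  0.161  1.66  -0.031  1.485  1.604]
```

Call:
drive_tool --deltas "0.001 0 0.005 0; 0.001 0 0.005 0; 0.001 0 0.005 0; 0.001 0 0.005 0; 0.001 0 0.005 0; 0.001 0 0.005 0; 0.001 0 0.005 0; 0.001 0 0.005 0"

```text
t: 50.75
ee_pos: [0.5496, 0.131, 0.1784]
eef_rot: [3.092, 0.033, -0.269]
contact_force: [-15.5, -0.6, 22.8]
width: 0.0278
```

```bash
python3 tilt.py
```

```text
tool z [-0.1724 -0.039  -0.9843] deg tilt in tool x,y: -9.97 2.02 [0.5496 0.131  0.1784] [ 0.049  0.193  1.679 -0.031  1.446  1.605]
```

Call:
drive_tool --deltas "0 0 -0.001 0; 0 0 0 0; 0 0 0 0; 0 0 0 0; 0 0 0 0" --claw 0.5

```text
t: 51.25
ee_pos: [0.5536, 0.1309, 0.1812]
eef_rot: [3.094, 0.033, -0.253]
contact_force: [0.1, 1.1, -0.4]
width: 0.047
```

Call:
drive_tool --deltas "-0.003 0 -0.02 0; -0.004 0 -0.03 0; -0.02 0 -0.02 0; -0.03 -0.02 -0.01 0; -0.03 -0.03 0 0; -0.025 -0.03 0 0; -0.02 -0.03 0.01 0.05; 0 -0.02 0.01 0.1; 0 -0.01 0 0.1; 0 0 0 0.1; 0 0 0 0; 0 0 0 0"

```text
t: 52.45
ee_pos: [0.4273, 0.2752, 0.2553]
eef_rot: [3.022, -0.521, -0.241]
contact_force: [0.1, 0.1, -0.5]
width: 0.0468
```

```bash
python3 yel.py w16; python3 tilt.py;python3 grip.py .478 .286
```

```text
230 137 [28. 42.] 5 z.2 [0.493  0.2834] z.108 [0.4793 0.2948]
180 33 [39. 21.] 67 z.2 [0.5724 0.2895] z.108 [0.5918 0.3034]
534 6 [12. 34.] 90 z.2 [ 0.5322 -0.0063] z.108 [ 0.5349 -0.1159]
480 10 [20. 43.] 90 z.2 [0.5334 0.0657] z.108 [ 0.5365 -0.0137]
403 13 [37. 47.] 77 z.2 [0.5404 0.1382] z.108 [0.5465 0.0889]
tool z [-0.165  -0.0376 -0.9856] deg tilt in tool x,y: -8.21 5.20 [0.4273 0.2751 0.2553] [ 0.338 -0.019  1.76   0.019  1.569  2.249]
V pct [149. 253. 254. 254. 255.]
centre 0.4791346740722656 0.2948751220703125 size 41.34911346435547 27.09052276611328 head yaw -26.499942779541016 cam [0.5258 0.256  0.4205]
```

```bash
python3 plan.py .477 .295 .135 -116.5 8
```

```text
t 52.55 p [0.4274 0.275  0.2554] yaw -109.25 tilt [-8.2  5.2] F [0.5 0.2 0.5] w 0.0468
0.0071 -0.0057 0.0137 0.016; 0.0070 -0.0059 0.0137 0.016; 0.0069 -0.0060 0.0137 0.016; 0.0068 -0.0061 0.0137 0.016; 0.0067 -0.0062 0.0137 0.016; 0.0066 -0.0063 0.0137 0.016; 0.0065 -0.0064 0.0137 0.016; 0.0064 -0.0065 0.0137 0.016
```

Call:
drive_tool --deltas "0.007 -0.006 0.013 0.016; 0.007 -0.006 0.013 0.016; 0.007 -0.006 0.013 0.016; 0.007 -0.006 0.013 0.016; 0.0067 -0.006 0.013 0.016; 0.0066 -0.006 0.012 0.016; 0.0065 -0.006 0.012 0.016; 0.006 -0.006 0.01 0.016; 0 0 0 0; 0 0 0 0" --claw 0.6

```text
t: 53.55
ee_pos: [0.4809, 0.2928, 0.1285]
eef_rot: [2.963, -0.728, -0.246]
contact_force: [-0.3, 0.2, 1.1]
width: 0.0564
```

```bash
python3 grip.py .479 .295 g4;python3 plan.py .477 .295 .0885 -116.5 5
```

```text
V pct [157. 237. 255. 255. 255.]
centre 0.48312557983398435 0.29371923828125 size 47.70829772949219 26.766881942749023 head yaw -26.22713851928711 cam [0.577  0.2647 0.294 ]
t 53.6 p [0.4808 0.2927 0.1285] yaw -117.13 tilt [-7.8  6.7] F [-0.1  0.  -0.2] w 0.0563
0.0002 -0.0010 0.0080 -0.002; 0.0002 -0.0010 0.0080 -0.002; 0.0002 -0.0010 0.0080 -0.002; 0.0002 -0.0010 0.0080 -0.002; 0.0002 -0.0010 0.0080 -0.002
```

Call:
drive_tool --deltas "0 -0.001 0.008 -0.002; 0 -0.001 0.008 -0.002; 0 -0.001 0.008 -0.002; 0 -0.001 0.008 -0.002; 0 -0.001 0.006 0; 0 0 0 0; 0 0 0 0"

```text
t: 54.3
ee_pos: [0.4759, 0.296, 0.0882]
eef_rot: [2.968, -0.714, -0.244]
contact_force: [0.2, -0.2, -0.1]
width: 0.0565
```

Call:
drive_tool --deltas "0 0 0 0; 0 0 0 0; 0 0 0 0; 0 0 0 0; 0 0 0 0" --claw 0

```text
t: 54.8
ee_pos: [0.4769, 0.2966, 0.0894]
eef_rot: [2.97, -0.715, -0.241]
contact_force: [-1.1, 1.3, -1.8]
width: 0.0287
```

Call:
drive_tool --deltas "-0.001 0 -0.01 0; -0.002 0.001 -0.02 0; -0.003 0.002 -0.025 0; -0.004 0.003 -0.025 0; -0.004 0.003 -0.025 0; -0.004 0.003 -0.02 0; 0 0 0 0; 0 0 0 0"

```text
t: 55.6
ee_pos: [0.475, 0.2979, 0.2201]
eef_rot: [2.965, -0.714, -0.248]
contact_force: [0.2, -0.4, -2.4]
width: 0.0288
```

```bash
python3 tilt.py; python3 plan.py .515 .208 .217 -88.6 12
```

```text
tool z [-0.1759 -0.0419 -0.9835] deg tilt in tool x,y: -7.91 6.74 [0.475  0.2979 0.2201] [0.347 0.142 1.658 0.021 1.523 2.388]
t 55.6 p [0.475  0.2979 0.2201] yaw -116.6 tilt [-7.9  6.7] F [ 0.2 -0.4 -2.4] w 0.0288
0.0064 0.0051 -0.0000 -0.041; 0.0062 0.0054 -0.0000 -0.041; 0.0060 0.0056 -0.0000 -0.041; 0.0057 0.0059 -0.0000 -0.041; 0.0055 0.0061 -0.0000 -0.041; 0.0052 0.0063 -0.0000 -0.041; 0.0050 0.0065 -0.0000 -0.041; 0.0047 0.0067 -0.0000 -0.041; 0.0044 0.0069 -0.0000 -0.041; 0.0041 0.0071 -0.0000 -0.041; 0.0038 0.0072 -0.0000 -0.041; 0.0035 0.0074 -0.0000 -0.041
```

Call:
drive_tool --deltas "0.005 0.005 -0.001 -0.041; 0.005 0.0055 -0.001 -0.041; 0.005 0.0055 -0.001 -0.041; 0.005 0.006 -0.001 -0.041; 0.0045 0.006 -0.001 -0.041; 0.0045 0.0063 -0.001 -0.041; 0.004 0.0065 -0.001 -0.041; 0.004 0.0067 -0.001 -0.041; 0.0035 0.007 -0.001 -0.041; 0.003 0.007 -0.001 -0.041; 0.003 0.007 -0.001 -0.041; 0.003 0.007 0 -0.041"

```text
t: 56.8
ee_pos: [0.4984, 0.2066, 0.207]
eef_rot: [3.076, 0.063, -0.328]
contact_force: [0.2, 0.9, -3.0]
width: 0.0286
```

Call:
drive_tool --deltas "0 0 0 0; 0 0 0 0"

```text
t: 57.0
ee_pos: [0.4971, 0.2057, 0.2039]
eef_rot: [3.074, 0.059, -0.336]
contact_force: [-0.5, 1.0, -2.5]
width: 0.0285
```

```bash
cap=1; python3 tilt.py; python3 plan.py .53 .2085 .212 -88.6 6
python3 - <<'E'
from h import *
c=cap('wrist');d=cap('scene')
a=cv2.resize(c['image'][0:300,130:430],None,fx=1.33,fy=1.33)
b=cv2.resize(d['image'][100:240,250:390],None,fx=2.85,fy=2.85,interpolation=2)
cv2.imwrite('pics/w17.png',np.hstack([a[:399],b[:399]])[:,:,::-1])
E
```

```text
tool z [-0.2146 -0.0526 -0.9753] deg tilt in tool x,y: -12.50 2.54 [0.4971 0.2057 0.2039] [ 0.188  0.136  1.699 -0.012  1.529  1.722]
t 57.0 p [0.4971 0.2057 0.2039] yaw -87.51 tilt [-12.5   2.5] F [-0.5  1.  -2.5] w 0.0285
0.0051 -0.0002 -0.0025 0.003; 0.0051 -0.0002 -0.0025 0.003; 0.0051 -0.0002 -0.0025 0.003; 0.0051 -0.0002 -0.0025 0.003; 0.0051 -0.0002 -0.0025 0.003; 0.0051 -0.0002 -0.0025 0.003
```

View pics/w17.png

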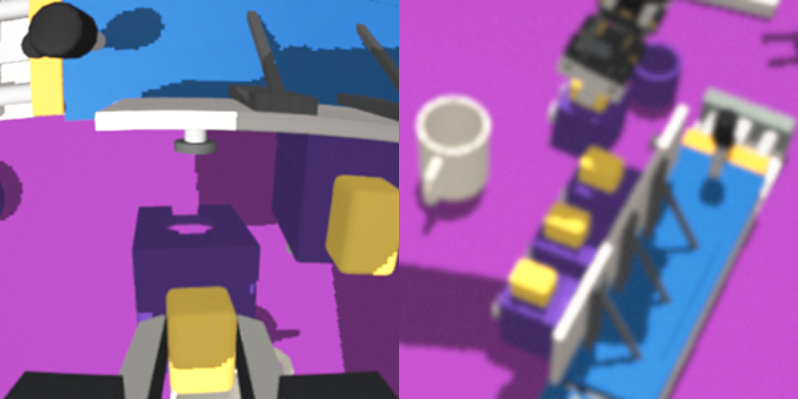

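```bash
python3 plan.py .528 .209 .212 -88.6 6
python3 - <<'E'
from h import *
c=cap('wrist','w18')
print(plane(c,130+195/1.33,147/1.33,.158,True),plane(c,130+195/1.33,140/1.33,.16,True))
print('groove/hole centre px 190 vs',[proj(c,p,True) for p in((.535,.2057,.2),(.535,.2057,.16))])
E
```

```text
t 57.1 p [0.4972 0.2059 0.2042] yaw -87.47 tilt [-12.5   2.5] F [-0.5  0.4 -3.4] w 0.029
0.0048 -0.0002 -0.0024 0.003; 0.0047 -0.0002 -0.0024 0.003; 0.0047 -0.0003 -0.0024 0.003; 0.0047 -0.0003 -0.0024 0.003; 0.0047 -0.0003 -0.0024 0.003; 0.0047 -0.0003 -0.0024 0.003
[0.57181583 0.20914883 0.158     ] [0.57553255 0.2093657  0.16      ]
groove/hole centre px 190 vs [(np.float64(282.6791150865631), np.float64(191.1183420855177)), (np.float64(279.68319084722), np.float64(166.261027037728))]
```

Call:
drive_tool --deltas "0.005 0 -0.003 0.003; 0.005 0 -0.003 0.003; 0.005 0 -0.0025 0.003; 0.005 0 -0.0025 0.003; 0.005 0 -0.0025 0.003; 0.004 0 -0.002 0.003; 0 0 0 0"

```text
t: 57.85
ee_pos: [0.5325, 0.2086, 0.2149]
eef_rot: [3.073, 0.031, -0.33]
contact_force: [-0.9, -1.6, -2.9]
width: 0.0294
```

```bash
python3 tilt.py; python3 plan.py .548 .2078 .210 -88.6 6
```

```text
tool z [-0.2114 -0.0524 -0.976 ] deg tilt in tool x,y: -12.26 2.76 [0.5325 0.2086 0.2149] [ 0.182  0.203  1.603 -0.013  1.555  1.734]
t 57.85 p [0.5325 0.2086 0.2149] yaw -88.55 tilt [-12.3   2.8] F [-0.9 -1.6 -2.9] w 0.0294
0.0027 0.0002 0.0003 0.000; 0.0027 0.0002 0.0003 0.000; 0.0027 0.0002 0.0003 0.000; 0.0027 0.0002 0.0003 0.000; 0.0027 0.0002 0.0003 0.000; 0.0027 0.0002 0.0003 0.000
```

Call:
drive_tool --deltas "0.001 0.0005 0.003 0; 0.003 0.0003 0.0015 0; 0.003 0 0 0; 0.003 0 -0.0005 0; 0.003 0 -0.0005 0; 0.003 0 -0.0005 0; 0.003 0 -0.0005 0; 0.003 0 -0.0005 0"

```text
t: 58.65
ee_pos: [0.549, 0.2079, 0.2079]
eef_rot: [3.069, 0.033, -0.358]
contact_force: [-10.8, -1.3, 3.3]
width: 0.0287
```

```bash
python3 tilt.py
```

```text
tool z [-0.2295 -0.0542 -0.9718] deg tilt in tool x,y: -13.33 2.82 [0.549  0.2079 0.2079] [ 0.175  0.255  1.556 -0.013  1.568  1.726]
```

Call:
drive_tool --deltas "0.0015 0 0.005 0; 0.0015 0 0.005 0; 0.0015 0 0.005 0; 0.0015 0 0.005 0; 0.0015 0 0.005 0; 0.0015 0 0.005 0; 0.0015 0 0.005 0"

```text
t: 59.35
ee_pos: [0.5465, 0.2098, 0.1812]
eef_rot: [3.071, 0.037, -0.383]
contact_force: [-12.7, -1.3, 27.8]
width: 0.0279
```

```bash
python3 tilt.py
```

```text
tool z [-0.2448 -0.0491 -0.9683] deg tilt in tool x,y: -14.24 2.48 [0.5465 0.2098 0.1812] [ 0.176  0.284  1.573 -0.006  1.537  1.724]
```

Call:
drive_tool --deltas "0 0 0 0; 0 0 0 0; 0 0 0 0; 0 0 0 0; 0 0 0 0" --claw 0.5

```text
t: 59.85
ee_pos: [0.5502, 0.2099, 0.1833]
eef_rot: [3.074, 0.036, -0.368]
contact_force: [0.0, 0.3, -1.2]
width: 0.047
```

Call:
drive_tool --deltas "-0.005 0 -0.02 0; -0.007 0 -0.03 0; -0.015 0 -0.02 0; -0.03 0 -0.01 0; -0.04 0.03 0 0; -0.04 0.035 0 0; -0.04 0.035 0 0; -0.03 0.03 0 0; 0 0 0 0; 0 0 0 0"

```text
t: 60.85
ee_pos: [0.3704, 0.0805, 0.3153]
eef_rot: [3.071, 0.035, -0.37]
contact_force: [-0.1, -0.2, -0.5]
width: 0.0468
```

```bash
python3 yel.py w19
python3 - <<'E'
from h import *
import pickle
np.set_printoptions(precision=4,suppress=True)
c=cap('wrist');d=cap('scene');t=cap('top');pickle.dump((c,d,t),open('w19.pkl','wb'))
def bl(q,f):
    hsv=cv2.cvtColor(q['image'],cv2.COLOR_RGB2HSV);m=cv2.inRange(hsv,(20,90,90),(36,255,255));o=[]
    for k in cv2.findContours(m,0,1)[0]:
        if cv2.contourArea(k)>60:
            (u,v),_,_=cv2.minAreaRect(k);P=plane(q,u,v,.19,f)
            if .51<P[0]<.58 and -.06<P[1]<.25:o.append((u,v,P))
    return sorted(o,key=lambda s:s[2][1])
W,S,T=bl(c,True),bl(d,False),bl(t,False)
print(len(W),len(S),len(T))
for a in W:
    for b in S:
        x,e=tri(ray(c,*a[:2],True),ray(d,*b[:2]))
        if e[0]<.006:print('WS',x,e[0])
for a in T:print('T',a)
for a in S:print('S',a)
a=cv2.resize(c['image'][0:250,100:460],None,fx=1.1,fy=1.1);b=cv2.resize(d['image'][95:315,240:400],None,fx=2.5,fy=2.5,interpolation=2)
H=np.zeros((550,800,3),np.uint8);H[:275,:396]=a;H[:550,400:800]=b
e=cv2.resize(t['image'][135:235,150:380],None,fx=1.7,fy=1.7);H[290:290+e.shape[0],:391]=e
cv2.imwrite('pics/final.png',H[:,:,::-1])
E
```

```text
400 6 [12. 37.] 90 z.2 [ 0.5297 -0.0207] z.108 [ 0.545  -0.0583]
130 6 [11. 38.] 90 z.2 [0.5268 0.2034] z.108 [0.5411 0.2419]
3 4 4
WS [0.5351 0.2209 0.1691] 0.0051921131714371335
T (277.0, 183.0, array([ 0.5486, -0.0247,  0.19  ]))
T (249.0, 184.5, array([0.5464, 0.0542, 0.19  ]))
T (221.0, 184.5, array([0.5484, 0.1329, 0.19  ]))
T (193.5, 186.0, array([0.5462, 0.2101, 0.19  ]))
S (296.2758483886719, 198.31036376953125, array([ 0.5454, -0.0266,  0.19  ]))
S (308.25, 177.75, array([0.5443, 0.052 , 0.19  ]))
S (320.4500427246094, 158.15000915527344, array([0.5452, 0.1316, 0.19  ]))
S (331.0000305175781, 139.50001525878906, array([0.5433, 0.2097, 0.19  ]))
```

Run:
```python
from h import *
import pickle
np.set_printoptions(precision=4,suppress=True)
c,d,t=pickle.load(open('w19.pkl','rb'))
T=[(277,183),(249,184.5),(221,184.5),(193.5,186)];S=[(296.28,198.31),(308.25,177.75),(320.45,158.15),(331,139.5)]
for a,b in zip(T,S):print(tri(ray(t,*a),ray(d,*b)))
r={}
for n,q in(('t',t),('s',d)):
    hsv=cv2.cvtColor(q['image'],cv2.COLOR_RGB2HSV);m=cv2.inRange(hsv,(0,150,90),(8,255,255))
    for k in cv2.findContours(m,0,2)[0]:
        if cv2.contourArea(k)>10:
            (u,v),wh,_=cv2.minAreaRect(k);P=plane(q,u,v,.088)
            if abs(P[0]-.64)<.03 and abs(P[1]+.17)<.05: r[n]=ray(q,u,v);print(n,u,v,wh,P)
if len(r)==2:print('lever',tri(r['t'],r['s']))
for v in(155,158,170,173): print(v,t['image'][v,158:192].tolist()[4:24:1])
```

```text
(array([ 0.547 , -0.0256,  0.1902]), [np.float64(0.001847368603008452), np.float64(0.0018473686030085225)])
(array([0.5452, 0.0535, 0.1889]), [np.float64(0.0014768134051182905), np.float64(0.0014768134051183859)])
(array([0.5468, 0.132 , 0.191 ]), [np.float64(0.0016965404317549955), np.float64(0.0016965404317549236)])
(array([0.5448, 0.2092, 0.1917]), [np.float64(0.0013314808021752946), np.float64(0.0013314808021754397)])
t 322.5 155.0 (4.0, 13.0) [ 0.6409 -0.1687  0.088 ]
s 302.0 270.0000305175781 (4.4721360206604, 10.733125686645508) [ 0.6388 -0.1705  0.088 ]
lever (array([ 0.6398, -0.1695,  0.0874]), [np.float64(0.0013914139992624063), np.float64(0.0013914139992622142)])
155 [[222, 216, 219], [247, 205, 102], [243, 205, 109], [242, 204, 109], [241, 204, 109], [244, 206, 109], [224, 185, 94], [138, 107, 54], [35, 36, 42], [45, 41, 42], [46, 40, 36], [43, 42, 48], [49, 80, 117], [60, 121, 177], [69, 137, 192], [66, 134, 188], [65, 132, 187], [67, 133, 187], [67, 133, 188], [63, 129, 186]]
158 [[197, 190, 181], [250, 223, 114], [243, 203, 107], [245, 207, 110], [245, 206, 109], [80, 
[... 185 characters left out ...]
 132, 189], [67, 133, 189]]
170 [[236, 232, 231], [225, 202, 157], [247, 208, 108], [245, 207, 111], [243, 205, 109], [243, 205, 110], [243, 207, 112], [247, 208, 111], [253, 209, 113], [79, 109, 131], [65, 134, 193], [67, 133, 188], [68, 133, 188], [67, 133, 188], [67, 132, 188], [67, 133, 189], [63, 130, 187], [68, 125, 176], [75, 129, 179], [100, 145, 189]]
173 [[227, 222, 222], [225, 211, 188], [253, 213, 110], [248, 210, 112], [246, 208, 112], [244, 206, 110], [244, 207, 112], [247, 206, 109], [252, 209, 111], [88, 115, 134], [60, 130, 192], [67, 134, 189], [70, 135, 190], [68, 133, 188], [67, 133, 189], [65, 133, 187], [134, 157, 190], [237, 227, 221], [232, 224, 219], [230, 223, 221]]
```

```bash
python3 -c "
from bench import robot
print(robot.hand_in())"
```

```text
the job is handed in; nothing more can be done
None
```

The rig is set up and handed in at about 61 s. All four sensor heads are on the bar, one per stud, and the carriage is up against the yellow stop with the lever down.

**How it was done**
- I swung the lever up, then moved the carriage home by pushing on the raised lever with shut fingers, not by pulling the knob. It met the stop at about 33 N.
- I swung the lever back down, then hung the heads. One head had been knocked about 4 cm aside, so I measured it again before picking it up.

**Last checks (from the cameras)**
- **Heads:** the four grips sit about 78 mm apart and agree in height within 3 mm.
- **Carriage:** in the top view its blue end borders the yellow stop with no visible gap. That view resolves only about 1–3 mm.
- **Lever:** the handle is back at its starting height within about 2 mm, with the carriage moved about 103 mm.

**What went wrong or is unconfirmed**
- The fingers slipped off the lever handle once on the way up and once on the way down, and I redid both.
- Two contacts were harder than I wanted: about 67 N pressing the lever down, and about 72 N pressing the fingertips on the bench. The bench press was a failed try at levelling the gripper. Both were on the fingers and under the 120 N wrist limit.
- The gripper drifted to about 14 degrees of tilt by the end, and I could not correct it.
- I could not look at a final picture because the 16-picture limit was used up, so the last checks are numbers only. I did not check that the other things on the bench stayed where they were.

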